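# Slide a speaker carrier past the treadle gate into the test bay

## Robot

A 7-joint arm with a two-finger parallel gripper is mounted at the origin on the work surface. World frame = base frame: x ahead of the robot, y to its left, z up, the work surface at z = 0. Lengths are in m, angles in rad, forces in N, time in s.
With the tool pointing down it reaches from about 0.425 to 0.925 m from the base axis. Payload 6.8 kg.
Tool frame: the origin (TCP) lies at the very end of the fingers, on their centre line; the grasp point (between the pads) lies 19 mm behind it (hold_point_z is the distance from the TCP to the grasp point, in m); z points along the fingers, y is the direction in which the jaws open and shut (so a half turn about z gives the same grasp; the last joint's range is limited). The gripper opens to 85 mm and grips with 20 to 120 N. Pads are 22 mm wide; open, the fingers measure 114 mm over their backs; the gripper's body (76 mm by 85 mm) begins 54 mm behind the grasp point. The pads swing forward as they close: fully open they stand 13 mm farther back than shut.
Start: joints at [-1.384, 0.477, 0.022, 1.555, -0.011, 1.109, -0.083], TCP at [0.196, 0.646, 0.192] pointing down, gripper open.
Joint ranges: [-2.96, 2.96], [-0.34, 2.1], [-1.41, 1.46], [0.24, 2.44], [-1.37, 4.51], [0.17, 1.92], [-2.96, 2.96]. Speed limits (rad/s): [2.39, 2.39, 3.14, 3.14, 3.14, 3.14, 3.14].

## Interface

Orientations are given as a unit quaternion [w, x, y, z].
In Python, from station import get_obs, read_camera, calibration, hand_in, regions_of, hold_point_z gives the robot as it stands.
- The arm moves only by the tool send_rows, never from a script. Its argument "motion" is text: rows parted by semicolons, each of 7 numbers parted by spaces: the shift along the world's x, y, z in cm, then the turn, a rotation vector about the world's x, y, z in degrees, then the closure, from 0 (fully open) to 1 (shut). In form: dx dy dz rx ry rz fingers; .... A call has 1 to 20 rows; each row shifts and turns the pose as measured when the row begins; what a row does not reach is not made up. A row lasts 1/12 s, in which the tool goes at most 41.7 mm and 7.16 degrees, less where a joint would pass 70% of its speed; a pose out of reach is approached as far as the arm can. A call is refused whole if a number of a shift passes 4.17 or a number of a turn 7.16, either way. A call with a gripper value outside its range is refused whole. The fingers move at their own pace and stop on an object; "newtons" is the grip in N (left out, the last holds). Time passes only in rows, so rows that do not move let the fingers close. It gives the time, the measured TCP pose, the force and the opening at its end, in the units of the state.
- get_obs(): the state, without advancing time (a new reading comes with each control period).
- read_camera(name): name is "side" or "top" or "wrist"; returns the picture (400x640x3 uint8, red, green, blue); there is no depth.
- calibration(name): a dict with "mtx" (3x3 intrinsics, pixels), "R" (3x3) and "t" (3): a world point X has camera coordinates R X + t; the wrist camera has in their place "hand_eye" (4x4, takes a point from camera to tool coordinates, whose origin is the TCP and whose axes are the flange's). Camera axes: x right, y down, z forward; pixel columns grow to the right and rows downward; lengths in m; the calibration is good to about 2 mm. A picture is of the moment at which its call begins: read the wrist's pose just before it. calibration takes no time and is no camera call.
- hand_in(): hands the job in, once; it reports no verdict.
Trained networks look in the newest picture that a camera, given by its name, has taken for a name from the list of things; names that differ only in an ending like _2 or _b are one class to them, and where a whole thing is asked for, a point or a joint stands for the part that bears it (a point fixed in the world has none). Each returns a list of dicts, best first, with "conf" (0 to 1); they miss things now and then, are a little off and sometimes report something else, mostly with a low value. They report only what shows in the picture. A call takes as long as a camera call. They do not tell look-alikes from the thing itself.
- regions_of(thing, camera): "region" (400x640 bool, what is visible of it) and "point" ([column, row] in pixels, amid what is visible of it).
The state is a dict: "t": time; "q": joint angles; "joint_vel": joint speeds; "joint_torque": joint torques, N m; "eef_pos": TCP position; "tool_rot": TCP orientation; "contact_force": force on the tool from outside, world axes, zero at the start; "torque": the same for the moment, N m; "gripper_width": opening from 0.0 (shut) to 1.0 (fully open).
Only numpy, scipy, OpenCV 4.12 (cv2) and the standard library are available. Lean on these libraries where they do the work, as an engineer would, in place of code of your own. Each camera call takes 0.05 s, during which the arm holds its last target.

## Task

Press the gate's long treadle down with one fingertip so that its bar swings up, and keep holding it open while another fingertip pushes the speaker carrier steadily along the chute, under the raised bar, until it is fully home against the end stop in the test bay; then let go so that the gate drops shut behind it. Only push the carrier: do not lift, tip or fling it, and the bar must not touch it. Leave the screwdriver, tape roll and loose driver where they lie.

Things in the scene. Friction and masses are not known exactly. Their poses are not given: they have to be found in the camera images.
- chute: Fixed chute: plywood floor 6 mm thick, aluminium side rails 20 mm high with inner faces at y = -32 and +32 mm. Origin: on the table, midway between the rails, straight below the gate's bar. x = direction of travel (roughly the world's +y, give or take 20 degrees), y across, z up. Floor from x = -180 mm (open end) to the end stop at x = +122 mm. All 'chute' coordinates below are in this frame.
- end_stop (a point): Middle of the end stop's face that the carrier comes against: chute x = +122, y = 0, z = 26 mm. The black stop is 40 mm high, 72 mm wide; behind it stands a grey tester housing 55 mm high, 100 mm wide, to chute x = 194 mm.
- hinge (a point): Point on the gate's hinge axis at chute x = 0, y = -42, z = 54 mm. The axis runs along the chute's x: an 8 mm rod outside the -y rail, between two posts 62 mm high, 14 mm wide (y -36 to -50 mm), 8 mm long, at chute x = -184 and +40 mm.
- gate (a joint): Sprung rocker gate. 0 = shut (the spring shuts it when let go); grows to 0.80 rad (stop) as the treadle is pressed. From 0.65 rad the bar clears the carrier; at 0.75 rad the treadle lies level. Holding it open takes about 3 to 8 N, less the farther from the hinge one presses.
- bumper (a point): Centre of the bumper on the gate's bar, 40 mm from the hinge; turns with the gate. The bar: Steel, 8 mm thick, at chute x = 0, reaching 44 mm from the hinge to about mid-chute, with a rubber bumper (10 mm) hanging 18 mm below it at its tip. Shut, the bumper's foot is about 28 mm above the table and blocks the carrier. At no angle does it reach beyond chute y = +6 mm: a finger at y = +8 mm or more passes beside it, and may rise there.
- treadle (a point): Middle of the treadle's leaf (upper face), turning with the gate. A 3 mm rubber-faced aluminium L-strip along chute x = -175 to +30 mm. Open at 0.75 rad its level leaf spans chute y = -52 to -89 mm, top 26 mm above the table, with a steep web (y -46 to -54 mm) up to the rod. Shut, a fingertip coming straight down at y = -56 to -70 mm meets it 40 to 50 mm above the table.
- carrier: Loose plywood block on the chute floor, before the gate: 100 mm long (x, along the chute), 60 wide, 40 high, about 0.5 kg, two black speaker drivers 45 mm across fixed on top, rising to 44 mm. Origin: centre of its underside (6 mm above the table). Flat rear face at x = -50 mm. Fully home its origin is at chute x = +72 mm, its rear face at +22 mm, past the bar.
- screwdriver: Loose screwdriver lying beside the chute on its +y side; leave alone. Origin at the underside of its middle.
- tape: Loose black tape roll, 68 mm across, 19 mm high, flat on the table beyond the treadle; leave alone. Origin: centre of its underside.
- driver: Loose dark metal speaker driver, 68 mm across, 37 mm high, standing on its magnet beyond the treadle; leave alone. Origin: centre of its underside.
Not all that is in view belongs to the job. What is shaped like the carrier but yellow is not meant.

How it is judged:
On the way, in this order (a step that is already met when the one before it is completed fails the run):
1. a fingertip holds the gate open on its treadle while the carrier is still before the bar (value of joint gate above 0.55 rad and contact force between the fingers and gate above 0.3 N and x of carrier in the frame of chute below -0.055 m), for 0.2 s.
2. the carrier is under the bar, with the gate still held open by a fingertip (value of joint gate above 0.55 rad and contact force between the fingers and gate above 0.3 N and x of carrier in the frame of chute between -0.03 and 0.04 m), for 0.1 s.
At the end, for the whole second after the job is handed in: The carrier stands flat on the chute floor within 6 mm of the end stop, at rest, and the gate is shut behind it (within 0.08 rad) (x of carrier in the frame of chute between 0.066 and 0.076 m and y of carrier in the frame of chute between -0.006 and 0.006 m and z of carrier in the frame of chute below 0.01 m and angle between carrier's own z axis and vertical below 0.08 rad and value of joint gate below 0.08 rad and linear speed of carrier below 0.01 m/s); the robot touches nothing.
It fails at once if the gate's bar touches the carrier (over 0.5 N) (contact force between gate and carrier above 0.5 N).
It fails at once if the carrier is lifted more than 9 mm off the chute floor (z of carrier in the frame of chute above 0.015 m).
It fails at once if the carrier is tipped by more than 0.17 rad (angle between carrier's own z axis and vertical above 0.17 rad).
It fails at once if the carrier is flung (faster than 0.5 m/s) (linear speed of carrier above 0.5 m/s).
It fails at once if the screwdriver, tape roll or loose driver is moved by more than 20 mm (distance of any of screwdriver, tape, driver from where it was at the start of the episode above 0.02 m).
It also fails if it takes over 42 s, if anything falls off the work surface, if the arm or the gripper's body presses on something with over 40 N, if the wrist force passes 120 N, or if a joint passes its speed limit or range.

## Working session

There is one attempt and no reset: what is moved stays moved. The work goes in short steps, Python scripts to look and compute and a tool call to move; the robot and the scene stay as the last step left them, time stands still between calls to the robot, and variables do not carry over. Pictures are saved under pics/ and viewed, and the job is handed in when it is done.

Besides the shell and the picture viewer there is one more tool, called after "Request:" in YAML: its name, and indented under it one key for each argument. send_rows: Moves the arm, as the interface text tells. Its arguments: {"type":"object","properties":{"motion":{"type":"string"},"newtons":{"type":"number"}},"required":["motion"]}

```bash
ls; mkdir -p pics; python3 - <<'E'
from station import *
import cv2
o=get_obs()
for k,v in o.items(): print(k,v)
print(hold_point_z)
for n in ["side","top","wrist"]:
    im=read_camera(n); cv2.imwrite(f"pics/{n}0.png",im[:,:,::-1])
    c=calibration(n); print(n,{k:__import__('numpy').round(v,4).tolist() for k,v in c.items()})
E
```

```text
pics
t 0.0
q [-1.3841222   0.47782277  0.02231784  1.55644986 -0.01150798  1.10929849
 -0.08308424]
joint_vel [ 0.00088778 -0.00081979  0.00079668  0.00051936 -0.00023648 -0.00113446
 -0.00079036]
joint_torque [-5.79111420e-04 -5.96457875e+01  1.60767663e+00 -2.81211179e+01
  1.24407856e-02  9.40245140e-03  1.56369816e-05]
eef_pos [0.19591354 0.64524671 0.19081083]
tool_rot [-7.56094867e-05  1.46827618e-01  9.89161662e-01 -9.22281543e-04]
contact_force [-0.23088287  0.98585049 -0.23128935]
torque [ 0.03745995  0.01307517 -0.00770025]
gripper_width 1.0001497843559455
0.0187
side {'mtx': [[431.1785, 0.0, 316.0608], [0.0, 431.1785, 195.8153], [0.0, 0.0, 1.0]], 'R': [[-0.9674, -0.2532, 0.0064], [-0.1994, 0.7462, -0.6352], [0.1561, -0.6158, -0.7723]], 't': [0.5799, 0.1401, 0.7389]}
top {'mtx': [[474.8942, 0.0, 324.6677], [0.0, 474.8942, 206.0348], [0.0, 0.0, 1.0]], 'R': [[0.005, -1.0, 0.0058], [-0.9932, -0.0056, -0.1162], [0.1162, -0.0052, -0.9932]], 't': [0.0178, 0.5617, 0.9474]}
wrist {'mtx': [[348.5533, 0.0, 311.9271], [0.0, 348.5533, 198.0543], [0.0, 0.0, 1.0]], 'hand_eye': [[0.0, -0.956, -0.2935, 0.0748], [1.0, 0.0001, -0.0002, -0.0014], [0.0002, -0.2935, 0.956, -0.1805], [0.0, 0.0, 0.0, 1.0]]}
```

View pics/side0.png

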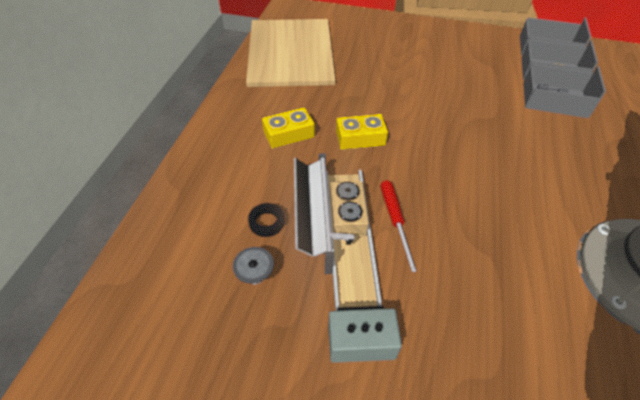

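View pics/top0.png

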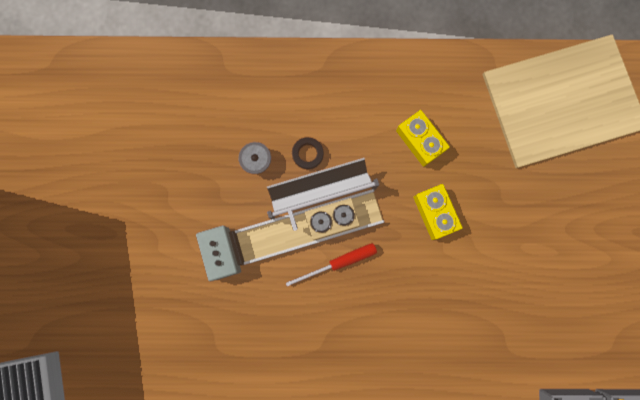

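View pics/wrist0.png

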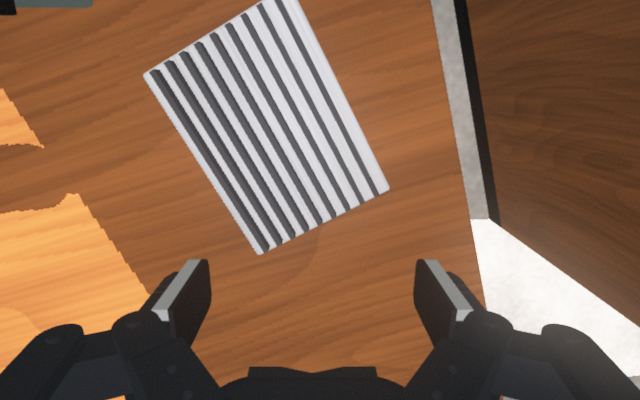

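The top picture shows the chute running from the tester housing at about (217,252) to its open end at about (380,215). The carrier is near (332,218) and the treadle lies above it. Next I'll measure the chute pose precisely.

```bash
python3 - <<'E'
from station import *
import cv2,numpy as np
im=cv2.imread("pics/top0.png"); c=im[140:300,190:400]
cv2.imwrite("pics/topc.png",cv2.resize(c,None,fx=3.8,fy=3.7,interpolation=cv2.INTER_CUBIC))
im=cv2.imread("pics/side0.png"); c=im[150:370,230:430]
cv2.imwrite("pics/sidec.png",cv2.resize(c,None,fx=2.7,fy=2.7,interpolation=cv2.INTER_CUBIC))
for cam in ["top","side"]:
    for th in ["carrier","chute","gate"]:
        for r in regions_of(th,cam)[:3]:
            ys,xs=np.nonzero(r["region"]); 
            rect=cv2.minAreaRect(np.c_[xs,ys].astype(np.float32)) if len(xs) else None
            print(cam,th,round(r["conf"],2),np.round(r["point"],1),len(xs),rect)
            if r is not None and r["conf"]>.5: np.save(f"pics/{cam}_{th}_{int(r['point'][0])}.npy",r["region"])
print(get_obs()['t'])
E
```

```text
top carrier 0.73 [330.9 220.2] 1487 ((331.75799560546875, 219.32562255859375), (31.020599365234375, 49.0960693359375), 72.6459732055664)
top carrier 0.67 [290.7 223.3] 8730 ((287.940185546875, 217.37893676757812), (72.94759368896484, 193.36570739746094), 70.83675384521484)
top carrier 0.64 [437.3 212.2] 1676 ((436.9569091796875, 212.23277282714844), (50.29037094116211, 34.40229034423828), 66.80140686035156)
top chute 0.71 [331.7 217.5] 1450 ((331.75799560546875, 218.82562255859375), (30.066120147705078, 48.79779052734375), 72.6459732055664)
top chute 0.61 [288.  222.3] 8602 ((288.01385498046875, 217.5909423828125), (71.84222412109375, 192.7091827392578), 70.83675384521484)
top chute 0.46 [320.5 188.7] 3126 ((321.75, 194.75), (48.699073791503906, 104.67138671875), 71.56504821777344)
top gate 0.66 [318.9 186.6] 3124 ((320.9947204589844, 196.2159423828125), (49.390655517578125, 105.2795639038086), 72.9794692993164)
side carrier 0.79 [287.3 127.1] 1480 ((288.8235168457031, 126.79414367675781), (31.529630661010742, 50.20487594604492), 75.96376037597656)
side carrier 0.7 [343.  272.1] 10653 ((340.8186950683594, 259.4271545410156), (219.09173583984375, 80.85298156738281), 75.86393737792969)
side carrier 0.63 [362.6 130.3] 1529 ((361.94207763671875, 131.34335327148438), (32.43281555175781, 50.15806579589844), 84.95755004882812)
side chute 0.65 [344.1 269.5] 10592 ((340.7145690917969, 259.5562744140625), (218.6122589111328, 81.29925537109375), 76.15379333496094)
side gate 0.88 [313.8 211.2] 3238 ((323.5660705566406, 206.01141357421875), (97.43993377685547, 57.2696418762207), 88.49256896972656)
0.45
```

View pics/topc.png

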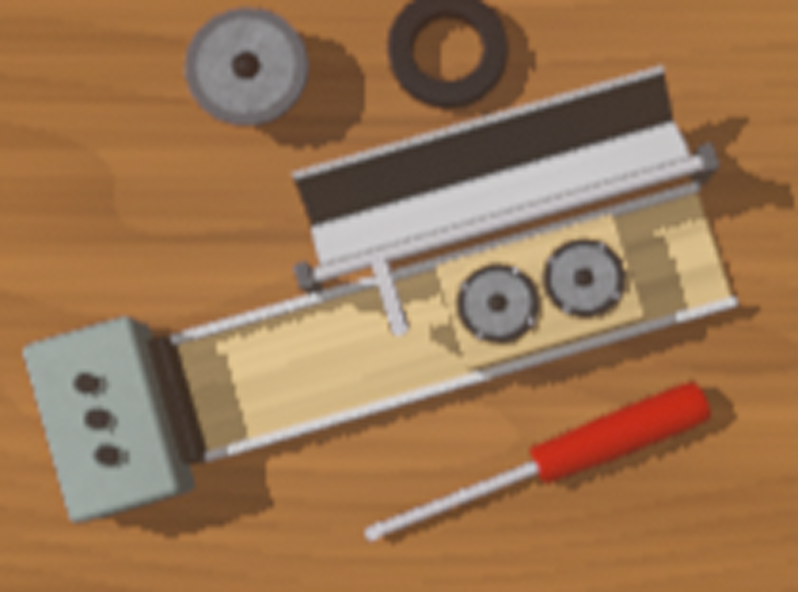

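View pics/sidec.png

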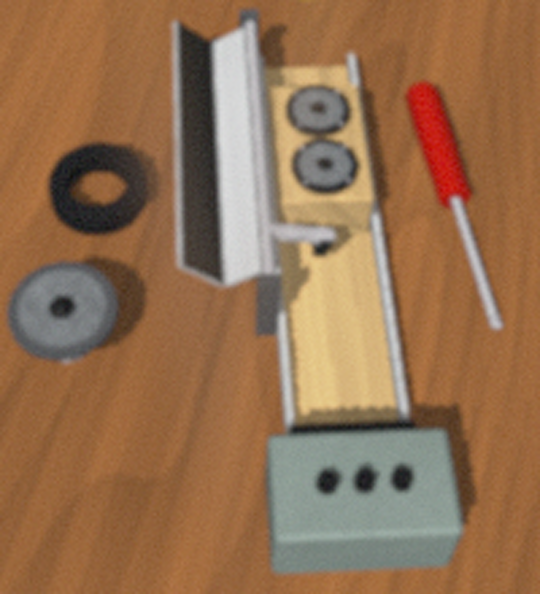

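```bash
cat > fit.py <<'E'
from station import calibration
import numpy as np
from scipy.optimize import least_squares
C={n:calibration(n) for n in("top","side")}
def proj(n,X):
    c=C[n]; p=np.atleast_2d(X)@np.array(c["R"]).T+np.array(c["t"]); p=p@np.array(c["mtx"]).T
    return p[:,:2]/p[:,2:]
def W(p,X):
    X=np.atleast_2d(X)/1000; c,s=np.cos(p[2]),np.sin(p[2])
    return np.c_[p[0]+c*X[:,0]-s*X[:,1],p[1]+s*X[:,0]+c*X[:,1],X[:,2]]
E
python3 - <<'E'
from fit import *
T=[(22,350,194,-50,55),(72,520,194,50,55),(737,303,-180,33.5,20),(296,176,30,-95.5,65.5),(662,68,-175,-95.5,65.5),(710,158,-184,-43,62),(305,277,40,-43,62),(172,335,122,-36,40),(203,460,122,36,40)]
S=[(272,542,194,-50,55),(462,528,194,50,55),(175,22,-175,-95.5,65.5),(180,268,30,-95.5,65.5),(353,55,-180,33.5,20),(268,277,40,-43,62),(249,14,-184,-43,62)]
T=np.array(T,float);S=np.array(S,float)
tp=T[:,:2]/[3.8,3.7]+[190,140]; sp=S[:,:2]/2.7+[230,150]
def res(p,full=False):
    r=np.r_[proj("top",W(p,T[:,2:]))-tp, proj("side",W(p,S[:,2:]))-sp]
    return r if full else r.ravel()
f=least_squares(res,[.55,0,1.6],loss='soft_l1'); p=f.x
print(p,np.degrees(p[2]));print(np.round(res(p,True),1))
for n,s in(("top",slice(0,len(T))),("side",slice(len(T),None))):
    pass
np.save("chute.npy",p)
# carrier
Tc=np.array([(436,265),(615,215),(643,317),(462,369)])/[3.8,3.7]+[190,140]
for q in Tc:
    g=least_squares(lambda a:(proj("top",W(p,[a[0],a[1],46]))-q).ravel(),[-70,0]).x; print("carrier top corner",g)
for q in np.array([(375,205),(283,205),(498,302)]) [:2]/2.7+[230,150]:
    g=least_squares(lambda a:(proj("side",W(p,[a[0],a[1],46]))-q).ravel(),[-70,0]).x; print("side",g)
for q in np.array([(498,302),(585,277)])/[3.8,3.7]+[190,140]:
    g=least_squares(lambda a:(proj("top",W(p,[a[0],a[1],50]))-q).ravel(),[-70,0]).x; print("spk",g)
E
```

```text
[0.51266637 0.08022028 1.86896443] 107.08377383047363
[[-1.  -1.7]
 [-1.   0.7]
 [-0.7 -1.5]
 [-1.1 -0.4]
 [ 0.3 -0.1]
 [-0.5 -0.9]
 [-0.8 -1.1]
 [-2.4 -0.9]
 [-1.  -0.5]
 [ 1.2 -1.8]
 [ 1.9  0.6]
 [ 1.1 -2.1]
 [ 0.8 -2.7]
 [-0.2 -1.8]
 [ 0.9 -0.7]
 [ 0.7 -1.9]]
carrier top corner [-28.57800823 -28.5505769 ]
carrier top corner [-128.46358989  -27.41595637]
carrier top corner [-126.12107714   30.73891162]
carrier top corner [-25.57951244  30.12362718]
side [-20.02011516  28.52109912]
side [-22.24677449 -30.53671535]
spk [-54.36242131   0.85851732]
spk [-102.66328571    1.09358631]
```

Request:
send_rows:
  motion: "1.9 -3.5 0 0 0 -2.8 0.15;1.9 -3.5 0 0 0 -2.8 0.15;1.9 -3.5 0 0 0 -2.8 0.15;1.9 -3.5 0 0 0 -2.8 0.15;1.9 -3.5 0 0 0 -2.8 0.15;1.9 -3.5 0 0 0 -2.8 0.15;1.9 -3.5 0 0 0 -2.8 0.15;1.9 -3.5 0 0 0 -2.8 0.15;1.9 -3.5 0 0 0 -2.8 0.15;1.9 -3.5 0 0 0 -2.8 0.15;1.9 -3.5 0 0 0 -2.8 0.15;1.9 -3.5 0 0 0 -2.8 0.15;1.9 -3.5 0 0 0 -2.8 0.15;1.9 -3.5 0 0 0 -2.8 0.15;1.9 -3.5 0 0 0 -2.8 0.15;1.9 -3.5 0 0 0 -2.8 0.15;1.9 -3.5 0 0 0 -2.8 0.15;1.9 -3.5 0 0 0 -2.8 0.15;1.9 -3.5 0 0 0 -2.8 0.15;1.9 -3.5 0 0 0 -2.8 0.15"
  newtons: 40

```text
t: 2.12
eef_pos: [0.5787, -0.0778, 0.1963]
tool_rot: [0.002, 0.605, 0.796, 0.01]
contact_force: [0.1, 0.3, 0.4]
gripper_width: 0.85
```

```bash
cat > st.py <<'E'
from fit import *
from station import *
import cv2
from scipy.spatial.transform import Rotation as Ro
p=np.load("chute.npy")
def Rt(o): w,x,y,z=o["tool_rot"]; return Ro.from_quat([x,y,z,w]).as_matrix()
def toC(X):
    c,s=np.cos(p[2]),np.sin(p[2]); d=np.array(X[:2])-p[:2]
    return np.array([c*d[0]+s*d[1],-s*d[0]+c*d[1],X[2]])*1000
def rep():
    o=get_obs(); R=Rt(o)
    print("t",o["t"],"chute mm",np.round(toC(o["eef_pos"]),1),"yaw err deg",round(np.degrees((np.arctan2(R[1,0],R[0,0])-p[2]+np.pi)%(2*np.pi)-np.pi),2),"tilt",np.round(np.degrees([R[0,2],R[1,2]]),2),"F",np.round(o["contact_force"],1),"w",round(o["gripper_width"],3))
    return o
def snap(n,tag):
    im=read_camera(n); cv2.imwrite(f"pics/{tag}.png",im[:,:,::-1]); return im
def pw(o,X):
    H=np.array(calibration("wrist")["hand_eye"]); M=np.array(calibration("wrist")["mtx"]); R=Rt(o)
    t=(np.atleast_2d(X)-o["eef_pos"])@R; c=(t-H[:3,3])@H[:3,:3]; q=c@M.T
    return q[:,:2]/q[:,2:]
E
python3 - <<'E'
from st import *
o=rep()
im=snap("wrist","w1"); 
for X in ([-180,-32,6],[-180,32,6],[122,-32,20],[122,32,20],[-175,-95.5,65.5],[30,-95.5,65.5],[122,-36,40],[122,36,40],[-184,-43,62],[40,-43,62],[-127,-30,46],[-27,30,46],[-27,-30,46],[-127,30,46]):
    q=pw(o,W(p,X))[0]; print(X,np.round(q)); cv2.circle(im,(int(q[0]),int(q[1])),3,(255,0,255),1) if abs(q).max()<2000 else 0
cv2.imwrite("pics/w1a.png",im[:,:,::-1])
snap("top","t1")
E
```

```text
t 2.1167 chute mm [-170.5  -16.6  196.3] yaw err deg -1.52 tilt [0.88 0.8 ] F [0.1 0.3 0.4] w 0.85
[-180, -32, 6] [324. 172.]
[-180, 32, 6] [265. 174.]
[122, -32, 20] [ 318. -192.]
[122, 32, 20] [ 238. -191.]
[-175, -95.5, 65.5] [396. 179.]
[30, -95.5, 65.5] [407. -86.]
[122, -36, 40] [ 324. -213.]
[122, 36, 40] [ 228. -212.]
[-184, -43, 62] [338. 189.]
[40, -43, 62] [337. -98.]
[-127, -30, 46] [323. 126.]
[-27, 30, 46] [250.   9.]
[-27, -30, 46] [321.   7.]
[-127, 30, 46] [258. 128.]
```

View pics/w1a.png

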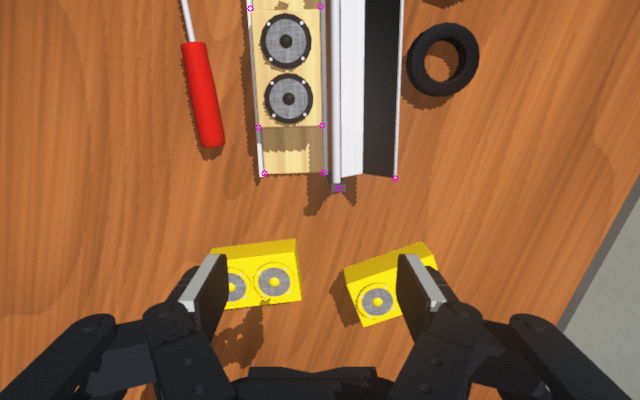

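Request:
send_rows:
  motion: "0.1 0.8 -2 -0.4 0.4 0.8 0.15;0 0.8 -2.5 -0.4 0.4 0.7 0.15;0 0.6 -2.5 0 0 0 0.15;0 0.2 -2 0 0 0 0.15;0 0 0 0 0 0 0.15"

```text
t: 2.63
eef_pos: [0.5834, -0.0631, 0.1059]
tool_rot: [0.006, 0.6, 0.8, 0.001]
contact_force: [-0.1, -0.7, -0.7]
gripper_width: 0.846
```

```bash
python3 - <<'E'
from st import *
o=rep()
snap("wrist","w2");im=snap("side","s2")
cv2.imwrite("pics/s2c.png",cv2.resize(im[90:290,220:440,::-1],None,fx=2.9,fy=2.9,interpolation=cv2.INTER_CUBIC))
E
```

```text
t 2.6333 chute mm [-157.7  -25.5  105.9] yaw err deg -0.82 tilt [ 0.56 -0.34] F [-0.1 -0.7 -0.7] w 0.846
```

View pics/s2c.png

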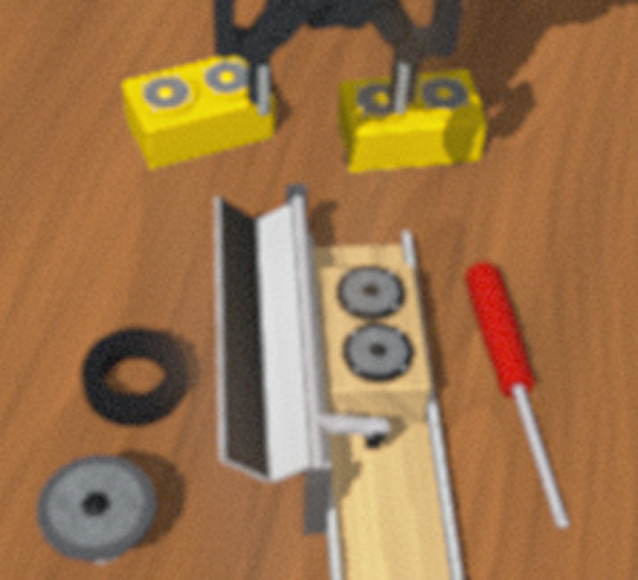

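View pics/w2.png

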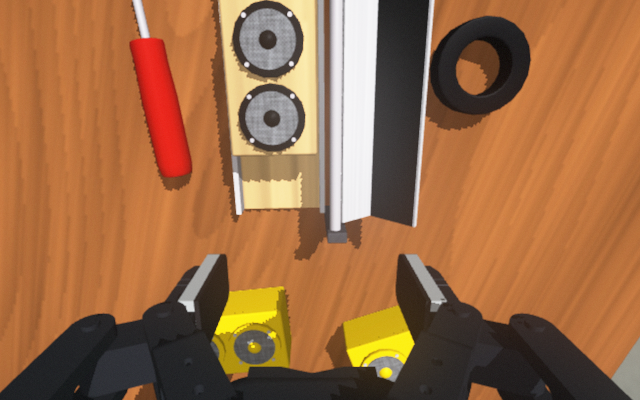

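```bash
python3 - <<'E'
from st import *
o=rep(); R=Rt(o)
for z in (0,-8,-13):
  T=np.array([[11,s*d,z] for s in(1,-1) for d in(36,43,50)]+[[-11,-36,z],[-11,36,z]])/1000
  X=T@R.T+o["eef_pos"]
  print(z,"wrist",np.round(pw(o,X)).tolist()); print("  sidecrop",np.round((proj("side",X)-[220,90])*2.9).tolist())
im=cv2.imread("pics/w2.png")[230:400,120:520]; cv2.imwrite("pics/w2c.png",cv2.resize(im,None,fx=2,fy=2,interpolation=cv2.INTER_CUBIC))
E
```

```text
t 2.7333 chute mm [-159.4  -27.2  109.3] yaw err deg -0.88 tilt [ 0.82 -0.36] F [ 0.8  0.3 -0.2] w 0.851
0 wrist [[379.0, 211.0], [392.0, 211.0], [405.0, 211.0], [248.0, 211.0], [235.0, 211.0], [222.0, 211.0], [250.0, 247.0], [377.0, 247.0]]
  sidecrop [[270.0, 170.0], [259.0, 170.0], [248.0, 170.0], [386.0, 169.0], [397.0, 169.0], [408.0, 169.0], [383.0, 145.0], [269.0, 145.0]]
-8 wrist [[382.0, 216.0], [395.0, 216.0], [408.0, 216.0], [245.0, 216.0], [232.0, 216.0], [218.0, 216.0], [247.0, 254.0], [379.0, 254.0]]
  sidecrop [[270.0, 161.0], [259.0, 161.0], [248.0, 161.0], [387.0, 160.0], [398.0, 160.0], [409.0, 160.0], [384.0, 135.0], [269.0, 136.0]]
-13 wrist [[384.0, 219.0], [397.0, 219.0], [411.0, 219.0], [243.0, 219.0], [229.0, 219.0], [216.0, 219.0], [246.0, 258.0], [381.0, 258.0]]
  sidecrop [[270.0, 155.0], [259.0, 155.0], [248.0, 155.0], [387.0, 154.0], [399.0, 154.0], [410.0, 154.0], [384.0, 130.0], [270.0, 130.0]]
```

View pics/w2c.png

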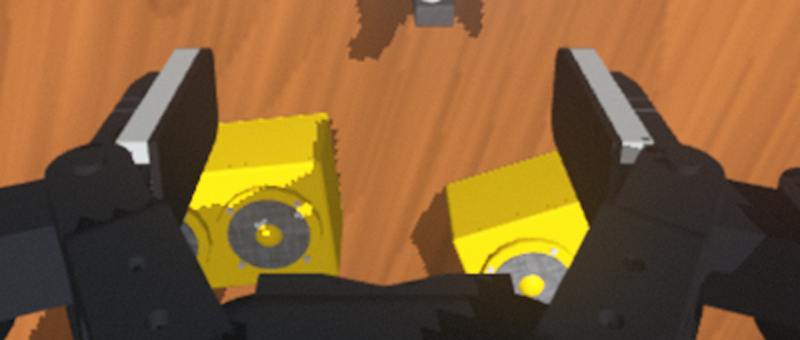

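```bash
python3 - <<'E'
from st import *
o=rep(); R=Rt(o)
im=snap("side","s3");
T=np.array([[x,s*36,z] for s in(1,-1) for z in(0,-20,-40) for x in (11,-11)])/1000
X=T@R.T+o["eef_pos"]
c=cv2.resize(im[80:180,270:400,::-1],None,fx=5.5,fy=5.5,interpolation=cv2.INTER_CUBIC)
for q,t in zip((proj("side",X)-[270,80])*5.5,T): 
    q=q.astype(int); cv2.circle(c,tuple(map(int,q)),3,(255,0,255),-1); cv2.putText(c,str(int(t[2]*1000)),(int(q[0])+5,int(q[1])),0,.4,(0,0,255),1)
cv2.imwrite("pics/s3c.png",c)
rep()
E
```

```text
t 2.7333 chute mm [-159.4  -27.2  109.3] yaw err deg -0.88 tilt [ 0.82 -0.36] F [ 0.8  0.3 -0.2] w 0.851
t 2.7833 chute mm [-160.1  -27.9  110.4] yaw err deg -0.91 tilt [ 0.95 -0.36] F [ 0.3 -0.2 -0.3] w 0.853
```

View pics/s3c.png

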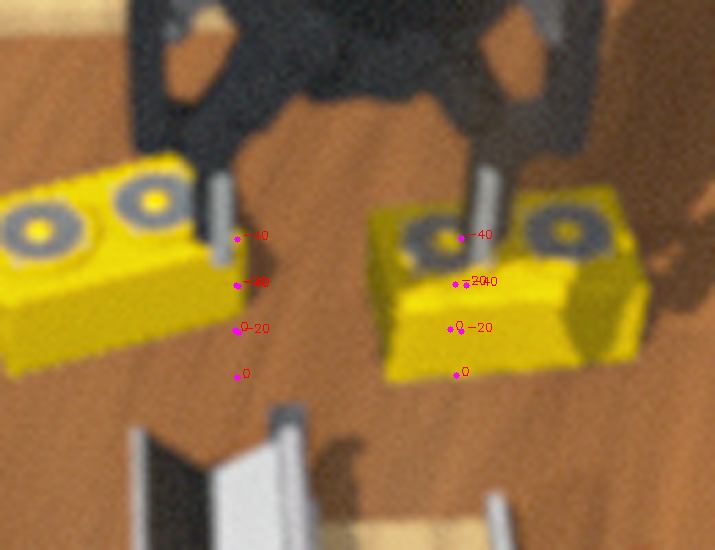

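```bash
python3 - <<'E'
from st import *
o=rep(); R=Rt(o)
im=snap("wrist","w3"); snap("side","s4"); snap("top","t4")
c=cv2.resize(cv2.imread("pics/w3.png")[240:330,160:460],None,fx=2.6,fy=2.6,interpolation=cv2.INTER_CUBIC); cv2.imwrite("pics/w3c.png",c)
for nm,wq,sq in (("treadle side",(411.5,255),(310.3,128.2)),("push side",(214,255),(357.7,127.6))):
    def f(a):
        X=(R@(a/1000)+o["eef_pos"])[None]
        return np.r_[(pw(o,X)-wq)[0],(proj("side",X)-sq)[0]]
    g=least_squares(f,[0,40 if wq[0]>312 else -40,-20]); print(nm,g.x,g.fun)
rep()
E
```

```text
t 2.7833 chute mm [-160.1  -27.9  110.4] yaw err deg -0.91 tilt [ 0.95 -0.36] F [ 0.3 -0.2 -0.3] w 0.853
treadle side [  6.17715264  42.01332495 -44.2800543 ] [-0.18368176 -0.13056306 -0.73870339 -0.59115901]
push side [  6.51107739 -42.6205401  -45.0036729 ] [ 0.17341309 -0.05125667  0.70405513 -0.28331112]
t 2.9333 chute mm [-160.6  -28.4  111.1] yaw err deg -0.94 tilt [ 1.06 -0.35] F [ 0.  -0.2  1. ] w 0.85
```

View pics/w3c.png

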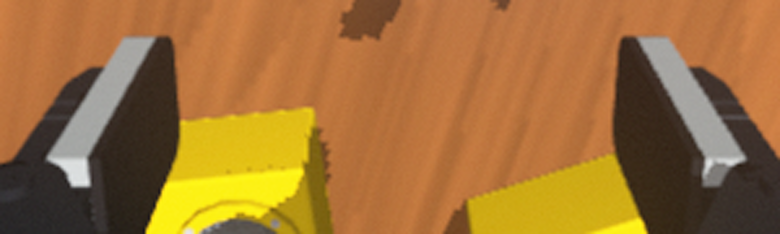

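View pics/t4.png

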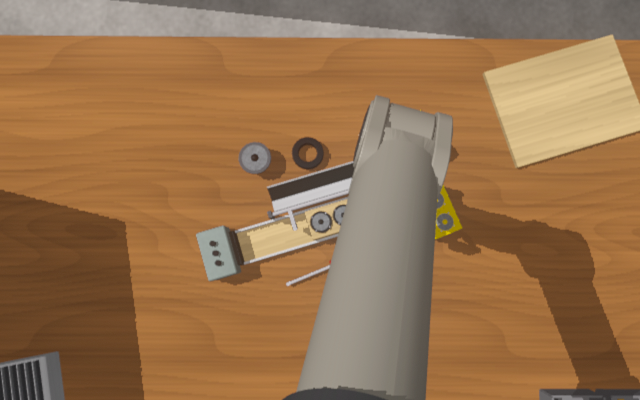

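Request:
send_rows:
  motion: "-0.35 0.6 -1.5 0.2 0.6 0.5 0.15;-0.35 0.6 -1.5 0.2 0.5 0.4 0.15;0 0.1 -1 0 0 0 0.15;0 0 0 0 0 0 0.15;0 0 0 0 0 0 0.15;0 0 0 0 0 0 0.15"

```text
t: 3.43
eef_pos: [0.5803, -0.0505, 0.0692]
tool_rot: [-0.001, 0.594, 0.805, 0.001]
contact_force: [-1.0, 0.0, 0.5]
gripper_width: 0.849
```

```bash
python3 - <<'E'
from st import *
o=rep(); R=Rt(o)
im=snap("side","s5"); 
c=cv2.resize(im[90:240,270:430,::-1],None,fx=4,fy=4,interpolation=cv2.INTER_CUBIC)
cv2.imwrite("pics/s5c.png",c)
snap("wrist","w5"); rep()
E
```

```text
t 3.4333 chute mm [-144.8  -26.2   69.2] yaw err deg 0.06 tilt [0.04 0.15] F [-1.   0.   0.5] w 0.849
t 3.5333 chute mm [-145.1  -26.6   69.8] yaw err deg 0.04 tilt [0.1  0.15] F [-0.7 -0.1  0.4] w 0.849
```

View pics/s5c.png

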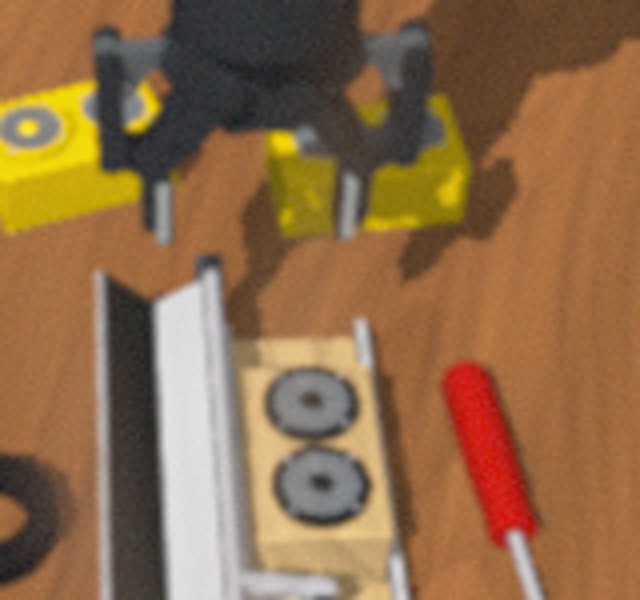

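View pics/w5.png

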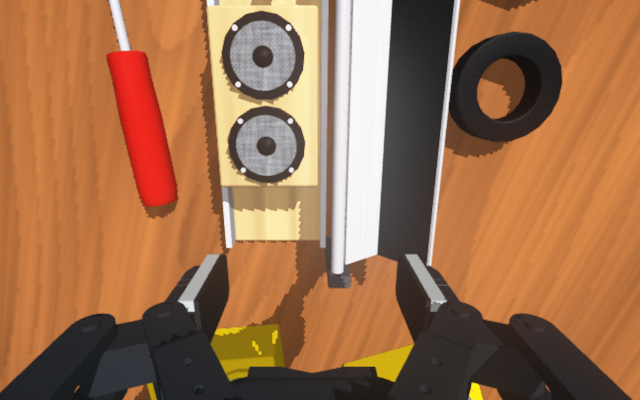

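Request:
send_rows:
  motion: "0 0 -1 0 0 0 0.15;0 0 -1 0 0 0 0.15;0 0 -0.7 0 0 0 0.15;0 0 0 0 0 0 0.15;0 0 0 0 0 0 0.15"

```text
t: 3.95
eef_pos: [0.5815, -0.0513, 0.0406]
tool_rot: [0.001, 0.594, 0.804, 0.002]
contact_force: [-0.2, -0.6, 0.6]
gripper_width: 0.846
```

```bash
python3 - <<'E'
from st import *
o=rep(); R=Rt(o)
im=snap("side","s6"); 
c=cv2.resize(im[90:240,270:430,::-1],None,fx=4,fy=4,interpolation=cv2.INTER_CUBIC)
cv2.imwrite("pics/s6c.png",c)
snap("wrist","w6"); rep()
E
```

```text
t 3.95 chute mm [-145.9  -27.1   40.6] yaw err deg -0.0 tilt [0.21 0.14] F [-0.2 -0.6  0.6] w 0.846
t 4.05 chute mm [-145.9  -27.2   41. ] yaw err deg 0.01 tilt [0.23 0.14] F [ 0.3  0.  -0.1] w 0.853
```

View pics/s6c.png

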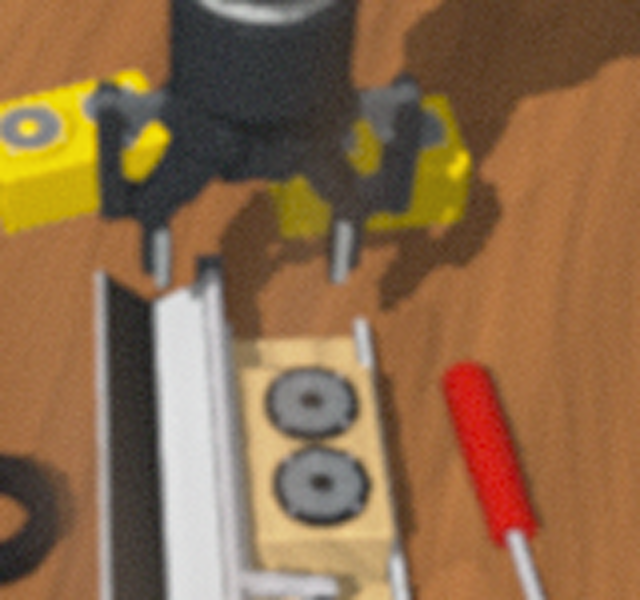

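View pics/w6.png

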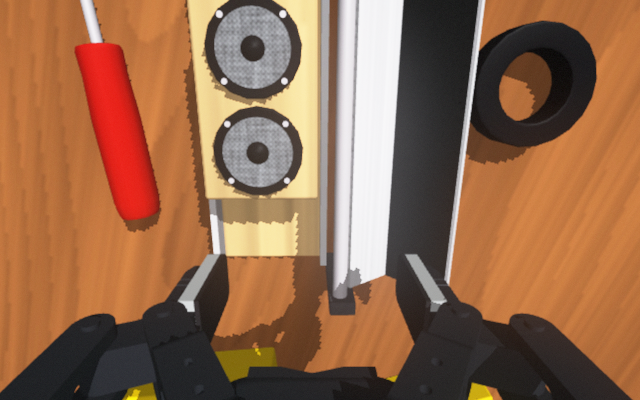

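```bash
python3 - <<'E'
from st import *
o=rep(); R=Rt(o)
for nm,wq,sq in (("treadle side",(411.5,255),(310.3,161)),("push side",(214,255),(355,160))):
    def f(a):
        X=(R@(a/1000)+o["eef_pos"])[None]
        return np.r_[(pw(o,X)-wq)[0],(proj("side",X)-sq)[0]]
    g=least_squares(f,[0,40 if wq[0]>312 else -40,-20]); print(nm,g.x,g.fun, toC(R@(g.x/1000)+o["eef_pos"]))
E
```

```text
t 4.05 chute mm [-145.9  -27.2   41. ] yaw err deg 0.01 tilt [0.23 0.14] F [ 0.3  0.  -0.1] w 0.853
treadle side [  7.18852205  41.42029938 -46.51968505] [0.06246978 0.05659469 0.27559378 0.26329405] [-138.71548442  -68.43652143   87.68396468]
push side [  9.01847547 -41.05681184 -50.07208653] [ 0.18159989 -0.07012287  0.79794501 -0.41282052] [-136.90083665   14.05592694   90.86911401]
```

Request:
send_rows:
  motion: "-0.15 0 -1 0 0.1 0 0.15;-0.15 0 -1 0 0.1 0 0.15;0 0 -0.8 0 0 0 0.15;0 0 -0.5 0 0 0 0.15;0 0 0 0 0 0 0.15;0 0 0 0 0 0 0.15"

```text
t: 4.55
eef_pos: [0.5783, -0.0511, 0.0045]
tool_rot: [-0.001, 0.594, 0.804, 0.001]
contact_force: [-0.2, 0.7, 0.3]
gripper_width: 0.853
```

```bash
python3 - <<'E'
from st import *
o=rep(); R=Rt(o)
im=snap("side","s7"); 
c=cv2.resize(im[90:240,270:430,::-1],None,fx=4,fy=4,interpolation=cv2.INTER_CUBIC)
cv2.imwrite("pics/s7c.png",c)
snap("wrist","w7"); rep()
E
```

```text
t 4.55 chute mm [-144.8  -24.2    4.5] yaw err deg 0.01 tilt [0.03 0.15] F [-0.2  0.7  0.3] w 0.853
t 4.65 chute mm [-144.9  -24.4    5. ] yaw err deg 0.01 tilt [0.06 0.15] F [ 0.5 -0.1  0.4] w 0.845
```

View pics/s7c.png

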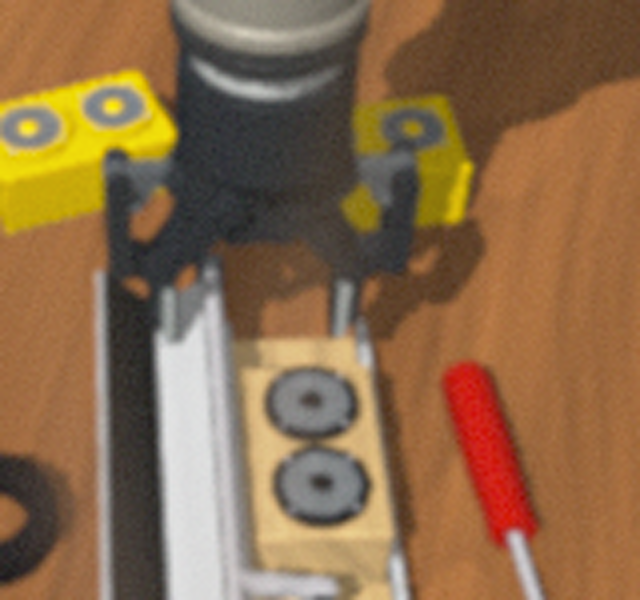

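View pics/w7.png

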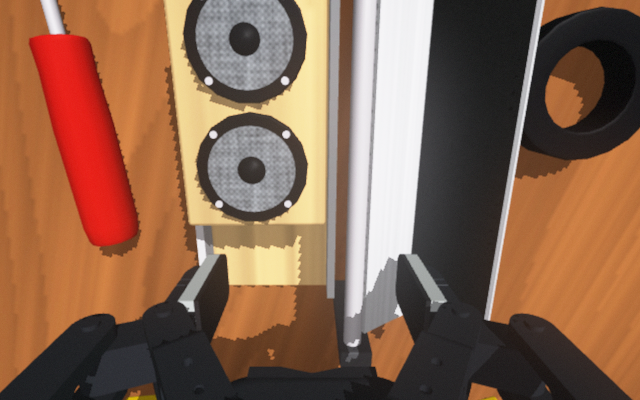

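The fingertips show about 47 mm above the reported TCP, and nothing is in contact at TCP z = 5 mm, which agrees with the pictures. I'll keep lowering gently and watch the force.

Request:
send_rows:
  motion: "0 0 -0.5 0 0 0 0.15;0 0 -0.5 0 0 0 0.15;0 0 -0.3 0 0 0 0.15;0 0 -0.2 0 0 0 0.15;0 0 0 0 0 0 0.15"

```text
t: 5.07
eef_pos: [0.5815, -0.0511, -0.0094]
tool_rot: [0.002, 0.594, 0.804, 0.003]
contact_force: [0.3, 0.1, 2.8]
gripper_width: 0.853
```

```bash
python3 - <<'E'
from st import *
o=rep(); R=Rt(o)
im=snap("side","s8"); 
c=cv2.resize(im[110:260,270:430,::-1],None,fx=4,fy=4,interpolation=cv2.INTER_CUBIC)
cv2.imwrite("pics/s8c.png",c)
snap("wrist","w8"); rep()
E
```

```text
t 5.0667 chute mm [-145.8  -27.3   -9.4] yaw err deg 0.02 tilt [0.4  0.16] F [0.3 0.1 2.8] w 0.853
t 5.1667 chute mm [-145.8  -27.4   -9.1] yaw err deg 0.02 tilt [0.42 0.17] F [ 0.3 -0.2  2.2] w 0.848
```

View pics/s8c.png

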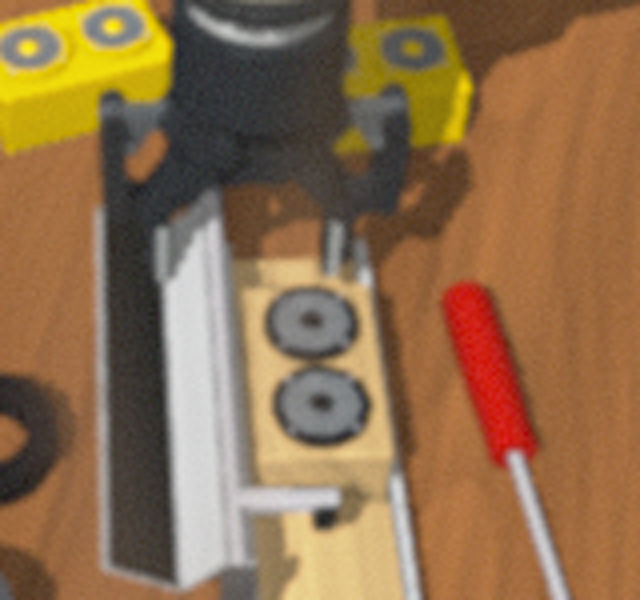

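View pics/w8.png

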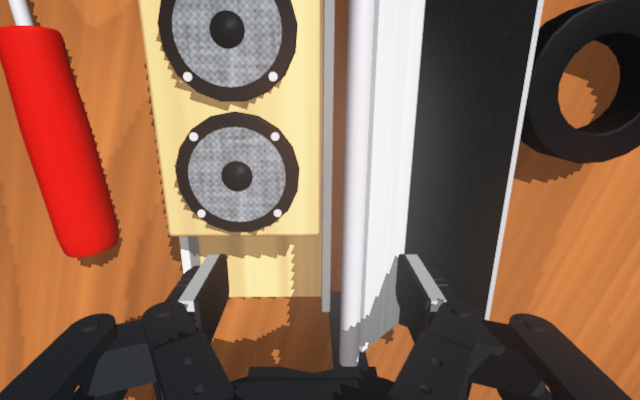

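Contact is made at about 2.5 N with the gate just starting to move. Pressing on.

Request:
send_rows:
  motion: "-0.15 0 -0.4 0 0.2 0 0.15;-0.15 0 -0.4 0 0.2 0 0.15;-0.1 0 -0.4 0 0 0 0.15;0 0 -0.2 0 0 0 0.15;0 0 -0.1 0 0 0 0.15"

```text
t: 5.58
eef_pos: [0.5712, -0.054, -0.0217]
tool_rot: [-0.005, 0.595, 0.803, -0.001]
contact_force: [-4.0, 2.2, 13.6]
gripper_width: 0.851
```

```bash
cat > look.py <<'E'
import sys
from st import *
o=rep(); k=sys.argv[1]
im=snap("side","s"+k); 
c=cv2.resize(im[110:260,270:430,::-1],None,fx=4,fy=4,interpolation=cv2.INTER_CUBIC)
w=snap("wrist","w"+k)[:,:,::-1]; w=cv2.resize(w,(480,300))
cv2.imwrite(f"pics/s{k}c.png",c); rep()
E
python3 look.py 9
```

```text
t 5.5833 chute mm [-145.5  -16.5  -21.7] yaw err deg -0.17 tilt [-0.59  0.25] F [-4.   2.2 13.6] w 0.851
t 5.6833 chute mm [-145.6  -17.1  -21.6] yaw err deg -0.16 tilt [-0.52  0.24] F [-5.6  0.4 16.2] w 0.854
```

View pics/s9c.png

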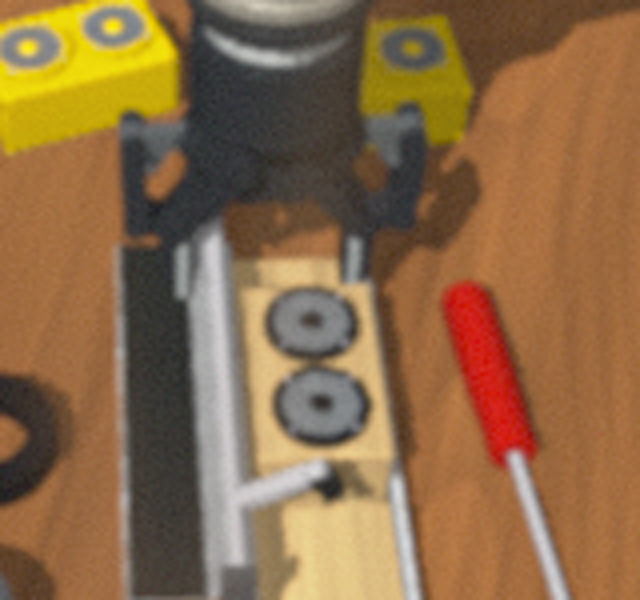

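View pics/w9.png

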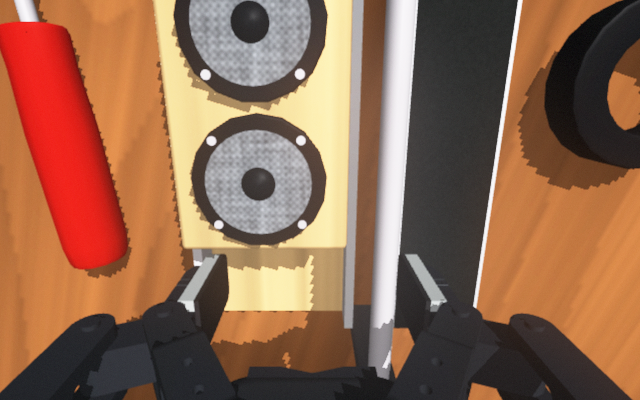

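Pressing pulled the tool about 9 mm toward +y and the finger now sits in the web's corner, with the bar half raised. I'll slide it back out to −y.

Request:
send_rows:
  motion: "0.3 0.05 0 0 0 0 0.15;0.4 0.1 0 0 0 0 0.15;0.3 0.1 0 0 0 0 0.15;0 0 0 0 0 0 0.15"

```text
t: 6.02
eef_pos: [0.5736, -0.0529, -0.0184]
tool_rot: [-0.012, 0.596, 0.803, -0.004]
contact_force: [2.9, 0.2, 1.1]
gripper_width: 0.85
```

```bash
python3 look.py 10
```

```text
t 6.0167 chute mm [-145.2  -19.1  -18.4] yaw err deg -0.32 tilt [-1.31  0.46] F [2.9 0.2 1.1] w 0.85
t 6.1167 chute mm [-145.2  -19.8  -18.6] yaw err deg -0.3 tilt [-1.24  0.45] F [-2.8  0.7  8.4] w 0.852
```

View pics/s10c.png

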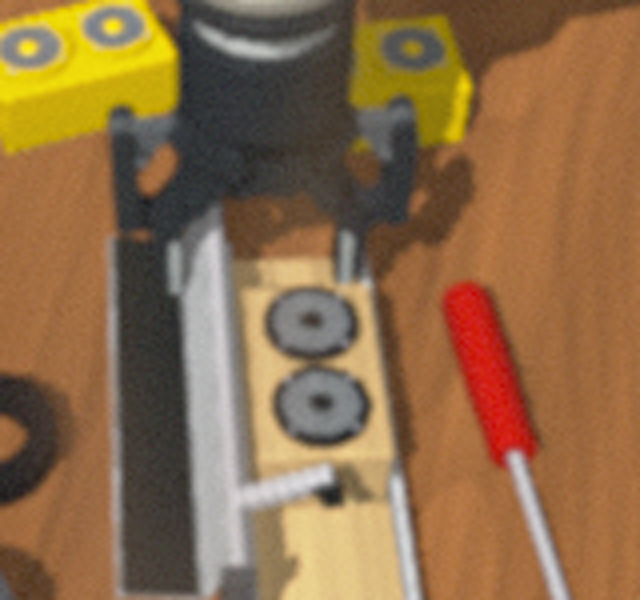

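Request:
send_rows:
  motion: "0.4 0.1 -0.2 -0.2 -0.5 0.2 0.15;0.4 0.1 -0.2 -0.2 -0.5 0.1 0.15;0.3 0 -0.3 0 -0.3 0 0.15;0.2 0 -0.4 0 0 0 0.15;0.1 0 -0.3 0 0 0 0.15"

```text
t: 6.53
eef_pos: [0.5689, -0.0541, -0.0226]
tool_rot: [-0.016, 0.596, 0.803, -0.005]
contact_force: [-14.0, 3.4, 43.5]
gripper_width: 0.85
```

```bash
python3 look.py 11
```

```text
t 6.5333 chute mm [-144.9  -14.3  -22.6] yaw err deg -0.33 tilt [-1.8   0.65] F [-14.    3.4  43.5] w 0.85
t 6.6333 chute mm [-144.9  -14.9  -22.6] yaw err deg -0.31 tilt [-1.75  0.65] F [-18.4   2.8  46.1] w 0.848
```

View pics/s11c.png

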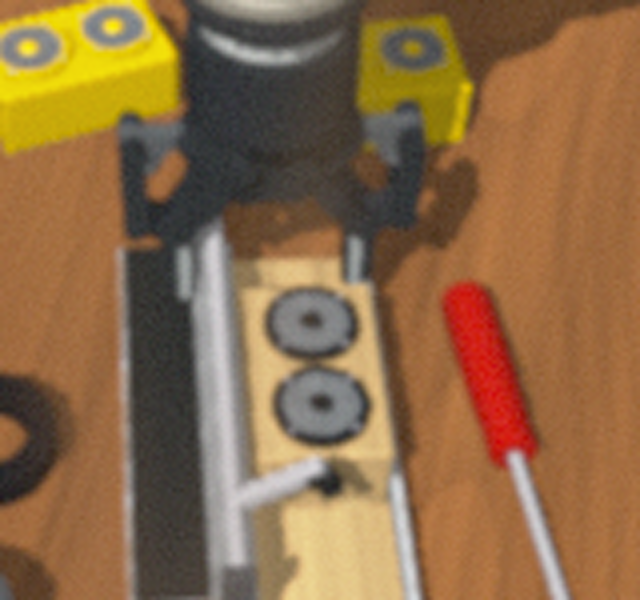

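```bash
python3 - <<'E'
from st import *
def rot(u,z,a): # u=y+42 , z rel hinge ; bar side up by a
    c,s=np.cos(a),np.sin(a); return u*c-z*s, u*s+z*c
# leaf outer edge at open .75: u=-47,z=-28
for a in (0,.4,.5,.6,.7,.75,.8):
    out=[]
    bu,bz=rot(44,4,a); 
    lu,lz=rot(-47,-28,a-.75)
    for x,(u,z) in ((0,(bu,bz)),(30,(lu,lz)),(-175,(lu,lz))):
        q=(proj("side",W(p,[x,u-42,z+54]))[0]-[270,110])*4; out.append(np.round(q).tolist())
    print(a,"bar,leaf+30,leaf-175",out, "leaf edge y z",round(lu-42),round(lz+54))
E
```

```text
0 bar,leaf+30,leaf-175 [[341.0, 488.0], [110.0, 546.0], [104.0, 184.0]] leaf edge y z -95 66
0.4 bar,leaf+30,leaf-175 [[332.0, 465.0], [111.0, 575.0], [104.0, 216.0]] leaf edge y z -96 44
0.5 bar,leaf+30,leaf-175 [[327.0, 460.0], [114.0, 581.0], [107.0, 223.0]] leaf edge y z -94 38
0.6 bar,leaf+30,leaf-175 [[322.0, 455.0], [119.0, 588.0], [111.0, 230.0]] leaf edge y z -93 33
0.7 bar,leaf+30,leaf-175 [[315.0, 451.0], [124.0, 594.0], [116.0, 237.0]] leaf edge y z -90 28
0.75 bar,leaf+30,leaf-175 [[311.0, 449.0], [128.0, 597.0], [119.0, 240.0]] leaf edge y z -89 26
0.8 bar,leaf+30,leaf-175 [[307.0, 447.0], [131.0, 599.0], [122.0, 243.0]] leaf edge y z -88 24
```

That explains the force: the treadle was against its 0.80 rad stop at TCP z ≈ −22.6 mm, with the finger against the web. I'll ease up 2–3 mm, move out to −y and straighten the tool.

Request:
send_rows:
  motion: "0.2 0 0.2 0 -0.5 0 0.15;0.4 0.1 0.2 -0.2 -0.6 0.1 0.15;0.4 0.1 0 -0.3 -0.6 0.1 0.15;0 0 0 0 0 0 0.15"

```text
t: 6.97
eef_pos: [0.5787, -0.0526, -0.0155]
tool_rot: [-0.001, 0.595, 0.804, 0.002]
contact_force: [-1.3, -0.0, 3.7]
gripper_width: 0.848
```

```bash
python3 look.py 12
```

```text
t 6.9667 chute mm [-146.4  -24.1  -15.5] yaw err deg -0.15 tilt [0.02 0.2 ] F [-1.3 -0.   3.7] w 0.848
t 7.0667 chute mm [-146.3  -24.2  -15.7] yaw err deg -0.15 tilt [0.01 0.21] F [-3.6 -0.8  6.8] w 0.852
```

View pics/s12c.png

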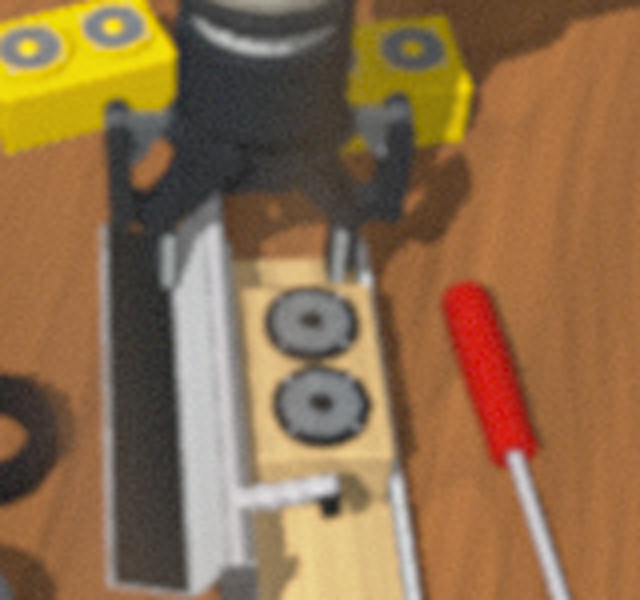

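Request:
send_rows:
  motion: "0.1 0 -0.2 0 0 0 0.15;0.15 0 -0.2 0 0 0 0.15;0.15 0 -0.2 0 0 0 0.15;0.1 0 -0.1 0 0 0 0.15"

```text
t: 7.4
eef_pos: [0.5708, -0.0546, -0.0217]
tool_rot: [-0.011, 0.596, 0.803, -0.004]
contact_force: [-10.2, 1.5, 24.4]
gripper_width: 0.852
```

```bash
python3 look.py 13
```

```text
t 7.4 chute mm [-146.   -16.   -21.7] yaw err deg -0.27 tilt [-1.31  0.34] F [-10.2   1.5  24.4] w 0.852
t 7.5 chute mm [-146.   -16.7  -21.5] yaw err deg -0.26 tilt [-1.23  0.34] F [-11.9   1.   26.3] w 0.848
```

View pics/s13c.png

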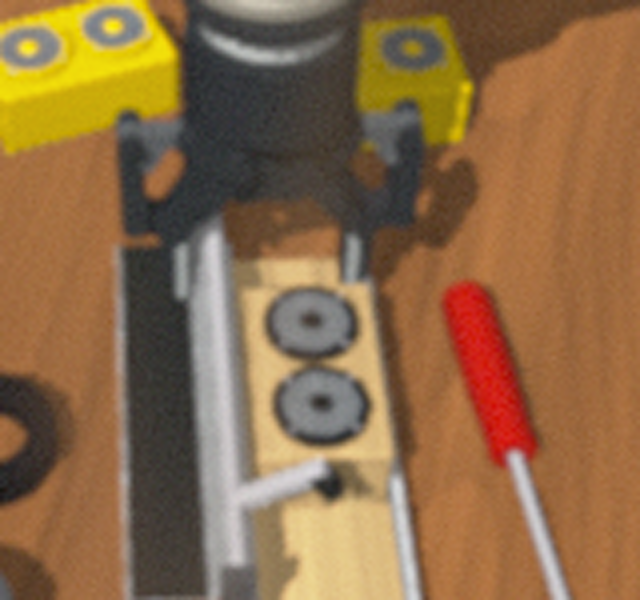

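The rubber leaf grips the finger and carries it toward +y as the gate turns, about 10 mm over the stroke. I'll lift off, move out to y ≈ −34 and press again so that it ends near −24.

Request:
send_rows:
  motion: "0 0 0.8 0 0 0 0.15;0.3 0.1 1 0 -0.4 0 0.15;0.5 0.15 0.8 -0.2 -0.4 0.2 0.15;0.5 0.15 0.4 -0.1 -0.4 0.1 0.15;0.3 0.1 0 0 0 0 0.15;0 0 0 0 0 0 0.15;0 0 0 0 0 0 0.15"

```text
t: 8.08
eef_pos: [0.5883, -0.0479, 0.0089]
tool_rot: [0.0, 0.593, 0.805, -0.001]
contact_force: [0.3, 0.3, 0.1]
gripper_width: 0.854
```

```bash
python3 look.py 14
```

```text
t 8.0833 chute mm [-144.7  -34.7    8.9] yaw err deg 0.21 tilt [-0.05 -0.09] F [0.3 0.3 0.1] w 0.854
t 8.1833 chute mm [-144.7  -34.4    8.7] yaw err deg 0.19 tilt [-0.07 -0.08] F [-0.  -0.8  0.2] w 0.849
```

Request:
send_rows:
  motion: "0 0 -0.5 0 0 0 0.15;-0.1 0 -0.5 0 0 0 0.15;-0.1 0 -0.5 0 0 0 0.15;-0.1 0 -0.4 0 0 0 0.15;0 0 -0.2 0 0 0 0.15;0 0 0 0 0 0 0.15"

```text
t: 8.68
eef_pos: [0.5801, -0.0503, -0.0159]
tool_rot: [-0.003, 0.594, 0.804, -0.004]
contact_force: [-0.4, 1.1, 3.3]
gripper_width: 0.852
```

```bash
python3 look.py 15
```

```text
t 8.6833 chute mm [-144.6  -26.1  -15.9] yaw err deg 0.03 tilt [-0.51 -0.13] F [-0.4  1.1  3.3] w 0.852
t 8.7833 chute mm [-144.6  -26.9  -15.5] yaw err deg 0.05 tilt [-0.45 -0.13] F [-2.9 -0.5  5.2] w 0.849
```

View pics/s15c.png

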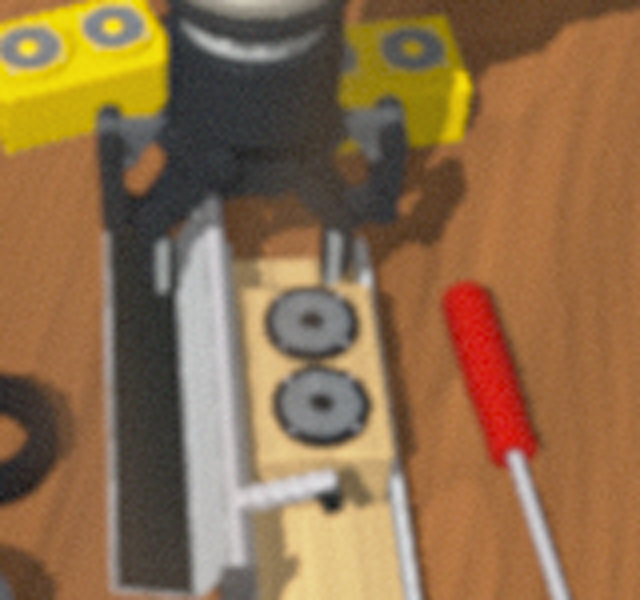

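Request:
send_rows:
  motion: "0 0 -0.2 0 0 0 0.15;0.1 0 -0.2 0 0 0 0.15;0 0 -0.1 0 0 0 0.15;0 0 0 0 0 0 0.15"

```text
t: 9.12
eef_pos: [0.5757, -0.0514, -0.0198]
tool_rot: [-0.007, 0.595, 0.804, -0.006]
contact_force: [0.8, 0.9, 3.4]
gripper_width: 0.852
```

```bash
python3 look.py 16
```

```text
t 9.1167 chute mm [-144.4  -21.6  -19.8] yaw err deg -0.06 tilt [-1.04 -0.02] F [0.8 0.9 3.4] w 0.852
t 9.2167 chute mm [-144.3  -22.3  -19.6] yaw err deg -0.04 tilt [-0.97 -0.02] F [-2.4 -0.1  7.6] w 0.847
```

View pics/s16c.png

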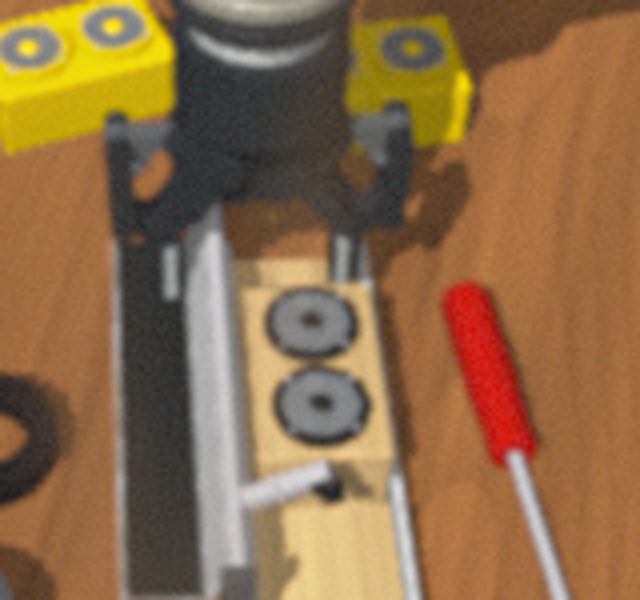

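View pics/w16.png

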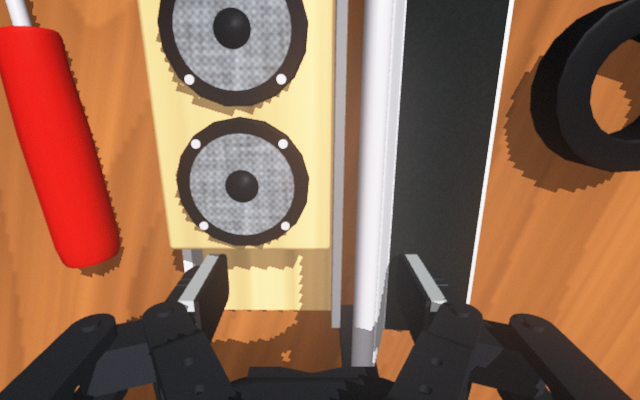

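```bash
cat > gate.py <<'E'
from st import *
def rot(u,z,a):
    c,s=np.cos(a),np.sin(a); return u*c-z*s, u*s+z*c
def edge(o,a,x): lu,lz=rot(-47,-28,a-.75); return pw(o,W(p,[x,lu-42,lz+54]))[0]
E
python3 - <<'E'
from gate import *
o=get_obs()
for a in (.5,.6,.65,.7,.75,.8): 
    A,B=edge(o,a,-175),edge(o,a,-40); f=lambda r:A[0]+(r-A[1])*(B[0]-A[0])/(B[1]-A[1])
    print(a,np.round(A),"col@row0",round(f(0)),"col@250",round(f(250)))
E
```

```text
0.5 [483. 350.] col@row0 543 col@250 500
0.6 [474. 342.] col@row0 528 col@250 488
0.65 [469. 338.] col@row0 521 col@250 482
0.7 [464. 334.] col@row0 513 col@250 476
0.75 [459. 330.] col@row0 506 col@250 470
0.8 [454. 327.] col@row0 498 col@250 464
```

The leaf edge in the wrist picture puts the gate at about 0.71 rad, held with about 7 N. Now I'll push in short batches.

Request:
send_rows:
  motion: "-0.12 0.4 -0.03 0 -0.1 0 0.15;-0.15 0.48 -0.03 0 -0.1 0 0.15;-0.15 0.48 -0.03 0 -0.1 0 0.15;-0.15 0.48 -0.03 0 -0.1 0 0.15"

```text
t: 9.55
eef_pos: [0.5765, -0.0403, -0.0181]
tool_rot: [0.004, 0.597, 0.802, -0.002]
contact_force: [0.8, -5.6, 3.2]
gripper_width: 0.851
```

```bash
python3 look.py 17
```

```text
t 9.55 chute mm [-134.   -25.6  -18.1] yaw err deg -0.44 tilt [ 0.18 -0.48] F [ 0.8 -5.6  3.2] w 0.851
t 9.65 chute mm [-133.1  -25.6  -18.1] yaw err deg -0.4 tilt [ 0.15 -0.43] F [ 0.7 -4.3  4.9] w 0.852
```

View pics/w17.png

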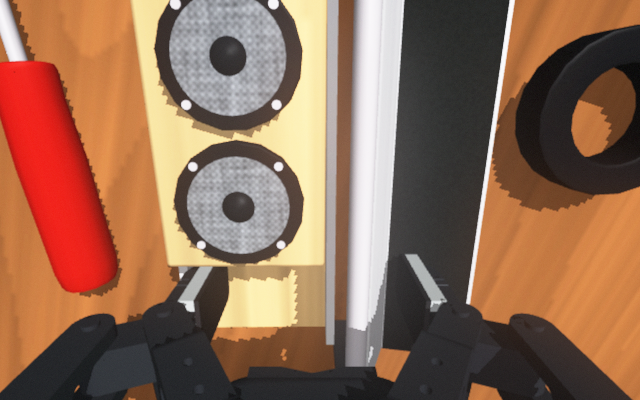

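Request:
send_rows:
  motion: "-0.18 0.48 -0.1 0 0 0.1 0.15;-0.18 0.48 -0.1 0 0 0.1 0.15;-0.18 0.48 -0.06 0 0 0.1 0.15;-0.18 0.5 -0.05 0 0 0.1 0.15;-0.18 0.5 -0.05 0 0 0 0.15"

```text
t: 10.07
eef_pos: [0.5747, -0.0312, -0.0176]
tool_rot: [0.016, 0.598, 0.801, -0.004]
contact_force: [0.6, -8.3, 4.7]
gripper_width: 0.851
```

```bash
python3 look.py 18; python3 - <<'E'
from gate import *
o=get_obs()
for a in (.6,.65,.7,.75,.8): 
    A,B=edge(o,a,-175),edge(o,a,-40); f=lambda r:A[0]+(r-A[1])*(B[0]-A[0])/(B[1]-A[1])
    print(a,"col@row0",round(f(0)),"col@250",round(f(250)))
E
```

```text
t 10.0667 chute mm [-124.7  -26.6  -17.6] yaw err deg -0.61 tilt [ 1.16 -1.43] F [ 0.6 -8.3  4.7] w 0.851
t 10.1667 chute mm [-124.   -26.6  -17.5] yaw err deg -0.56 tilt [ 1.14 -1.4 ] F [ 1.  -5.6  4.9] w 0.853
0.6 col@row0 516 col@250 476
0.65 col@row0 509 col@250 471
0.7 col@row0 501 col@250 465
0.75 col@row0 494 col@250 459
0.8 col@row0 487 col@250 453
```

View pics/w18.png

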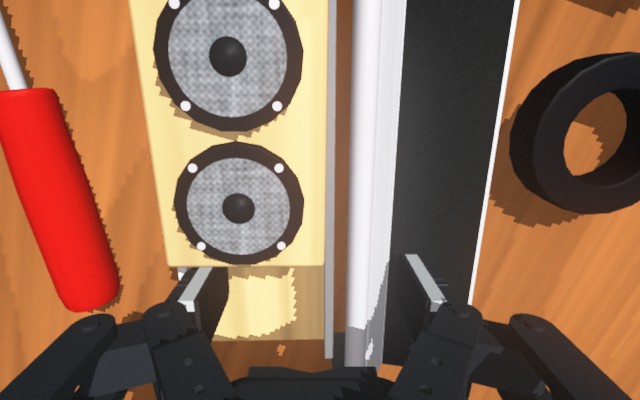

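View pics/s18c.png

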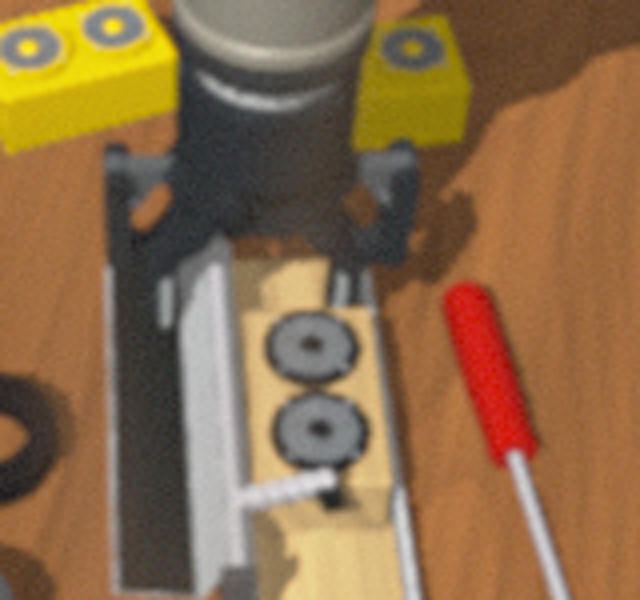

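The gate has crept down to about 0.6 rad and the tool has tilted. Before the carrier goes further I'll press down again and straighten.

Request:
send_rows:
  motion: "-0.05 0 -0.2 0.7 0.5 0.3 0.15;-0.05 0 -0.2 0.7 0.5 0.3 0.15;0 0 -0.1 0.3 0.2 0 0.15"

```text
t: 10.42
eef_pos: [0.5688, -0.0307, -0.0216]
tool_rot: [-0.006, 0.594, 0.805, 0.0]
contact_force: [-7.2, -0.8, 15.3]
gripper_width: 0.849
```

```bash
cat > look2.py <<'E'
import sys
from gate import *
k=sys.argv[1]; o=rep(); w=snap("wrist","w"+k)[:,:,::-1].copy()
for a,col in ((.6,(0,0,255)),(.7,(0,255,0)),(.8,(255,0,0))):
    A,B=edge(o,a,-175),edge(o,a,25)
    f=lambda r:int(A[0]+(r-A[1])*(B[0]-A[0])/(B[1]-A[1]))
    for r in (0,60,120,180,240): cv2.circle(w,(f(r),r),1,col,-1)
s=snap("side","s"+k)[130:280,270:430,::-1]
s=cv2.resize(s,None,fx=2.66,fy=2.66,interpolation=cv2.INTER_CUBIC)
w=w[:, 130:560]; s=s[:400,:]
h=max(w.shape[0],s.shape[0]); c=np.zeros((h,w.shape[1]+s.shape[1],3),np.uint8); c[:w.shape[0],:w.shape[1]]=w; c[:s.shape[0],w.shape[1]:]=s
c=c[:,:800]; cv2.imwrite(f"pics/c{k}.png",c); rep()
E
python3 look2.py 19
```

```text
t 10.4167 chute mm [-122.6  -21.1  -21.6] yaw err deg 0.07 tilt [-0.54  0.44] F [-7.2 -0.8 15.3] w 0.849
t 10.5167 chute mm [-122.6  -21.4  -21.5] yaw err deg 0.05 tilt [-0.5   0.44] F [-6.8 -0.8 16.5] w 0.852
```

View pics/c19.png

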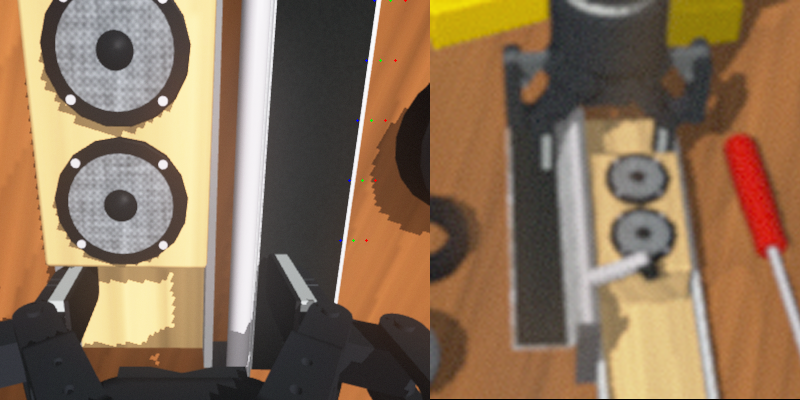

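Request:
send_rows:
  motion: "-0.2 0.7 -0.05 0.25 0.1 0.1 0.15;-0.22 0.75 -0.07 0.25 0.1 0.1 0.15;-0.22 0.75 -0.07 0.25 0.1 0.1 0.15;-0.22 0.75 -0.08 0.25 0.1 0.1 0.15;-0.22 0.75 -0.08 0.25 0.1 0.1 0.15"

```text
t: 10.93
eef_pos: [0.5649, -0.0103, -0.0209]
tool_rot: [-0.004, 0.595, 0.804, 0.005]
contact_force: [-1.7, -13.8, 8.8]
gripper_width: 0.852
```

```bash
python3 look2.py 20
```

```text
t 10.9333 chute mm [-101.8  -23.3  -20.9] yaw err deg -0.12 tilt [-0.06  0.73] F [ -1.7 -13.8   8.8] w 0.852
t 11.0333 chute mm [-101.   -23.3  -21. ] yaw err deg -0.09 tilt [-0.09  0.77] F [ 0.2 -9.1  8.8] w 0.851
```

View pics/c20.png

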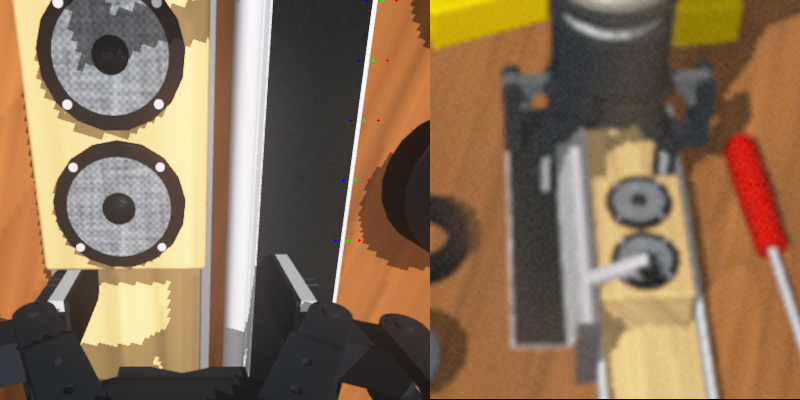

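Request:
send_rows:
  motion: "-0.24 0.75 -0.06 0.15 0.1 0.1 0.15;-0.24 0.75 -0.07 0.15 0.1 0.1 0.15;-0.24 0.75 -0.07 0.15 0.1 0.1 0.15;-0.24 0.75 -0.07 0.15 0.1 0.1 0.15;-0.24 0.75 -0.07 0.15 0.1 0.1 0.15;-0.24 0.75 -0.07 0.15 0.1 0.1 0.15"

```text
t: 11.53
eef_pos: [0.5586, 0.0113, -0.0206]
tool_rot: [0.002, 0.597, 0.802, 0.004]
contact_force: [0.2, -10.5, 6.8]
gripper_width: 0.847
```

```bash
python3 look2.py 21
```

```text
t 11.5333 chute mm [-79.4 -23.6 -20.6] yaw err deg -0.47 tilt [0.47 0.26] F [  0.2 -10.5   6.8] w 0.847
t 11.6333 chute mm [-78.2 -23.7 -20.6] yaw err deg -0.4 tilt [0.44 0.31] F [-0.7 -8.1  8.1] w 0.85
```

View pics/c21.png

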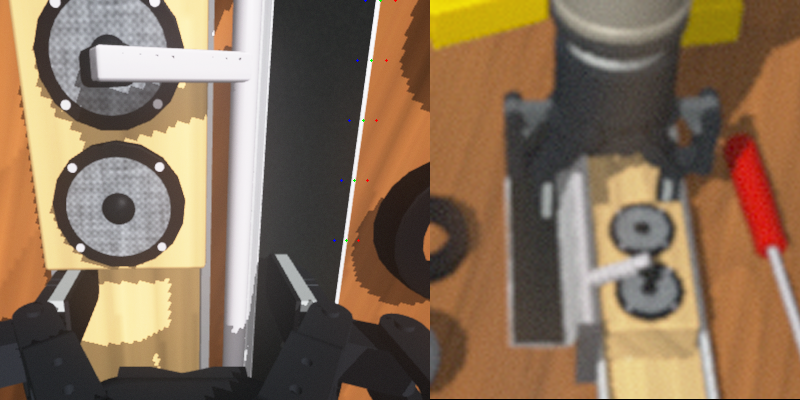

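Request:
send_rows:
  motion: "-0.24 0.75 -0.08 0.2 0.05 0.2 0.15;-0.24 0.75 -0.08 0.2 0.05 0.2 0.15;-0.24 0.75 -0.08 0.2 0.05 0.2 0.15;-0.24 0.75 -0.08 0.2 0.05 0.15 0.15;-0.24 0.75 -0.08 0.2 0.05 0.15 0.15;-0.24 0.75 -0.08 0.2 0.05 0.15 0.15;-0.24 0.75 -0.08 0.2 0.05 0.15 0.15"

```text
t: 12.22
eef_pos: [0.5527, 0.0345, -0.0199]
tool_rot: [0.011, 0.597, 0.802, 0.008]
contact_force: [0.9, -10.9, 8.1]
gripper_width: 0.851
```

```bash
python3 look2.py 22
```

```text
t 12.2167 chute mm [-55.5 -24.8 -19.9] yaw err deg -0.4 tilt [1.57 0.01] F [  0.9 -10.9   8.1] w 0.851
t 12.3167 chute mm [-54.4 -24.8 -20. ] yaw err deg -0.35 tilt [1.53 0.06] F [-0.7 -9.2  8.6] w 0.847
```

View pics/c22.png

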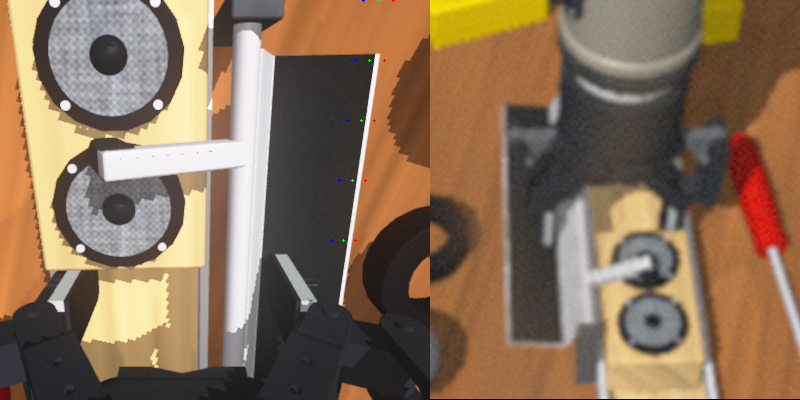

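Request:
send_rows:
  motion: "-0.28 0.75 -0.09 0.2 0.4 0.2 0.15;-0.28 0.75 -0.09 0.2 0.4 0.2 0.15;-0.28 0.75 -0.09 0.2 0.4 0.2 0.15;-0.28 0.75 -0.09 0.2 0.35 0.15 0.15;-0.28 0.75 -0.09 0.2 0.3 0.15 0.15;-0.28 0.75 -0.09 0.2 0.3 0.15 0.15;-0.28 0.75 -0.09 0.2 0.3 0.15 0.15"

```text
t: 12.9
eef_pos: [0.5433, 0.0612, -0.0209]
tool_rot: [0.002, 0.597, 0.802, 0.002]
contact_force: [1.0, -11.8, 9.0]
gripper_width: 0.85
```

```bash
python3 look2.py 23
```

```text
t 12.9 chute mm [-27.2 -23.6 -20.9] yaw err deg -0.39 tilt [0.37 0.02] F [  1.  -11.8   9. ] w 0.85
t 13.0 chute mm [-26.2 -23.6 -21. ] yaw err deg -0.34 tilt [0.33 0.07] F [ 0.2 -9.8  8.9] w 0.851
```

View pics/c23.png

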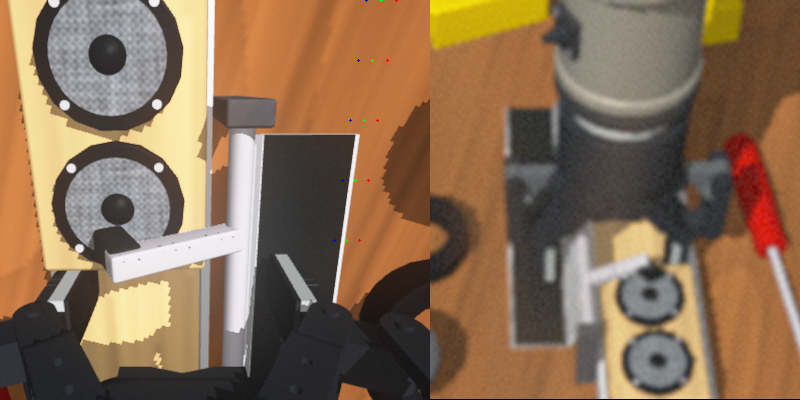

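Request:
send_rows:
  motion: "-0.3 0.75 -0.08 0.2 0.2 0.2 0.15;-0.3 0.75 -0.08 0.2 0.2 0.2 0.15;-0.3 0.75 -0.08 0.2 0.2 0.2 0.15;-0.3 0.75 -0.08 0.2 0.2 0.15 0.15;-0.28 0.75 -0.08 0.2 0.2 0.15 0.15"

```text
t: 13.42
eef_pos: [0.5371, 0.0807, -0.021]
tool_rot: [0.002, 0.596, 0.803, 0.002]
contact_force: [1.8, -11.3, 10.1]
gripper_width: 0.855
```

```bash
python3 look2.py 24
```

```text
t 13.4167 chute mm [ -6.7 -23.5 -21. ] yaw err deg -0.27 tilt [0.37 0.08] F [  1.8 -11.3  10.1] w 0.855
t 13.5167 chute mm [ -5.6 -23.5 -21. ] yaw err deg -0.23 tilt [0.33 0.12] F [ 0.7 -9.2  9.3] w 0.846
```

View pics/c24.png

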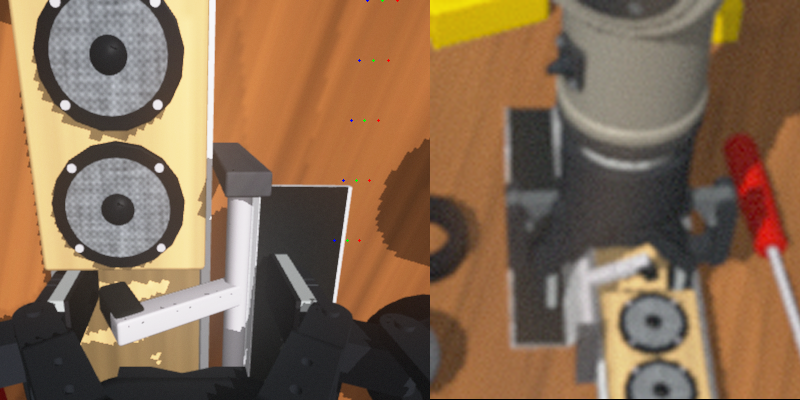

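View pics/s24.png

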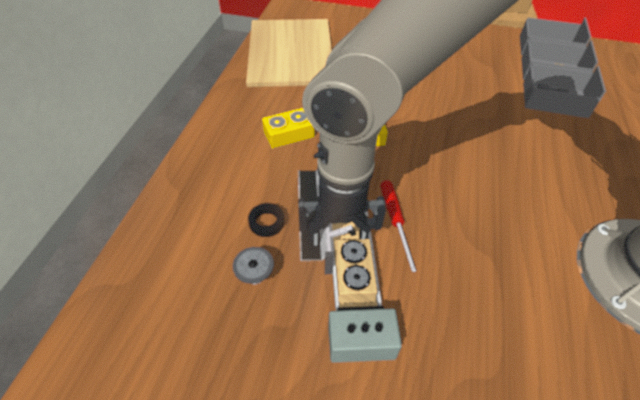

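Request:
send_rows:
  motion: "-0.28 0.7 -0.08 0.2 0.2 0.2 0.15;-0.25 0.7 -0.08 0.2 0.2 0.2 0.15;-0.22 0.65 -0.08 0.2 0.2 0.2 0.15;-0.2 0.6 -0.08 0.2 0.2 0.2 0.15"

```text
t: 13.85
eef_pos: [0.5337, 0.0922, -0.0211]
tool_rot: [0.001, 0.595, 0.804, 0.002]
contact_force: [-0.6, -12.5, 10.3]
gripper_width: 0.85
```

```bash
python3 look2.py 25
```

```text
t 13.85 chute mm [  5.3 -23.6 -21.1] yaw err deg -0.09 tilt [0.26 0.09] F [ -0.6 -12.5  10.3] w 0.85
t 13.95 chute mm [  5.7 -23.6 -21.1] yaw err deg -0.06 tilt [0.24 0.11] F [  0.5 -10.7  10.3] w 0.847
```

View pics/w25.png

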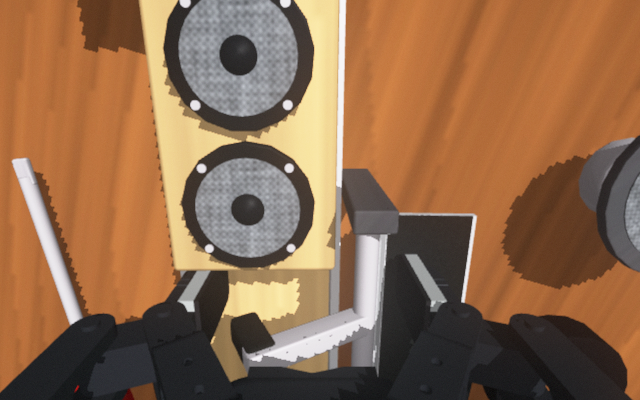

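Request:
send_rows:
  motion: "-0.22 0.65 -0.08 0.2 0.15 0.15 0.15;-0.22 0.65 -0.08 0.2 0.15 0.15 0.15;-0.22 0.65 -0.08 0.2 0.15 0.15 0.15"

```text
t: 14.2
eef_pos: [0.5318, 0.0984, -0.0211]
tool_rot: [0.002, 0.595, 0.803, 0.002]
contact_force: [1.5, -12.7, 10.1]
gripper_width: 0.851
```

```bash
python3 look2.py 26; python3 - <<'E'
from st import *
im=cv2.imread("pics/s26.png")[220:370,300:420]; cv2.imwrite("pics/s26h.png",cv2.resize(im,None,fx=4,fy=4,interpolation=cv2.INTER_CUBIC))
for x in (60,66,72): 
    q=proj("side",W(p,[[x+50,30,46],[x+50,-30,46],[x-50,30,46]])); print(x,np.round((q-[300,220])*4).tolist())
E
```

```text
t 14.2 chute mm [ 11.8 -23.7 -21.1] yaw err deg -0.17 tilt [0.33 0.01] F [  1.5 -12.7  10.1] w 0.851
t 14.3 chute mm [ 12.4 -23.6 -21.1] yaw err deg -0.14 tilt [0.31 0.04] F [  0.4 -12.    9.7] w 0.848
60 [[320.0, 299.0], [165.0, 304.0], [288.0, 82.0]]
66 [[322.0, 313.0], [166.0, 319.0], [289.0, 94.0]]
72 [[324.0, 328.0], [167.0, 333.0], [291.0, 106.0]]
```

View pics/s26h.png

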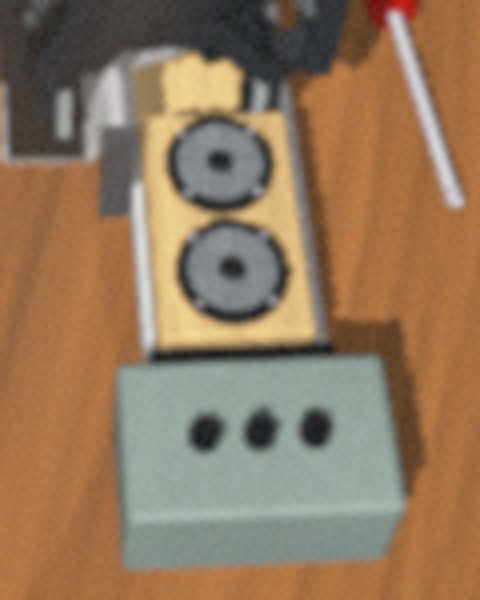

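Request:
send_rows:
  motion: "-0.2 0.65 -0.08 0.15 0.15 0.15 0.15;-0.2 0.65 -0.08 0.15 0.15 0.15 0.15"

```text
t: 14.47
eef_pos: [0.5317, 0.0988, -0.021]
tool_rot: [0.005, 0.596, 0.803, -0.0]
contact_force: [3.2, -18.0, 9.5]
gripper_width: 0.848
```

```bash
python3 look2.py 27
```

```text
t 14.4667 chute mm [ 12.2 -23.7 -21. ] yaw err deg -0.2 tilt [ 0.47 -0.39] F [  3.2 -18.    9.5] w 0.848
t 14.5667 chute mm [ 12.2 -23.7 -21. ] yaw err deg -0.18 tilt [ 0.47 -0.4 ] F [  2.3 -18.1   9.7] w 0.851
```

View pics/c27.png

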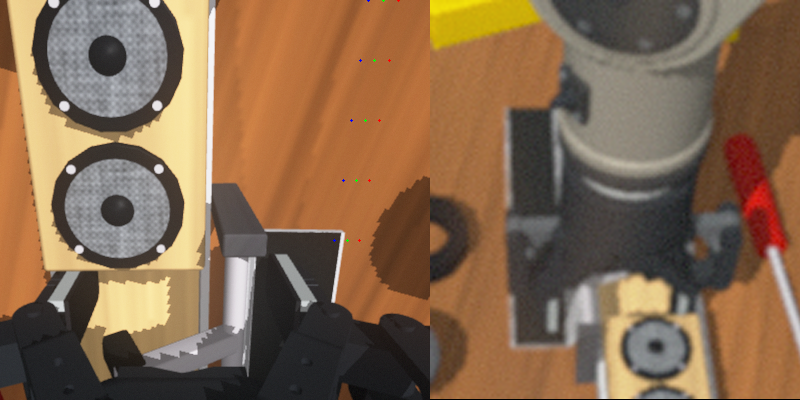

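The tool has stopped at x = 12 mm and the push force has risen to 18 N, so the carrier is home. I'll back off a few mm, then rise with a slight +y bias so the finger keeps clear of the falling bar.

Request:
send_rows:
  motion: "0.07 -0.3 -0.05 0 0 0 0.15;0.05 -0.4 -0.05 0 0 0 0.15;-0.05 -0.3 0 0 0 0 0.15"

```text
t: 14.82
eef_pos: [0.534, 0.0903, -0.0212]
tool_rot: [0.006, 0.595, 0.804, 0.001]
contact_force: [-0.1, 2.8, 3.9]
gripper_width: 0.852
```

```bash
python3 look2.py 28
```

```text
t 14.8167 chute mm [  3.4 -23.3 -21.2] yaw err deg -0.1 tilt [ 0.61 -0.27] F [-0.1  2.8  3.9] w 0.852
t 14.9167 chute mm [  3.  -23.1 -21.1] yaw err deg -0.13 tilt [ 0.62 -0.3 ] F [1.2 0.5 3.6] w 0.847
```

View pics/c28.png

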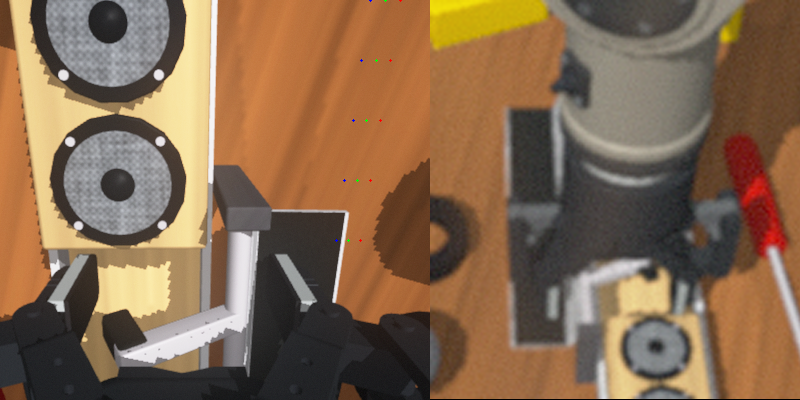

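Request:
send_rows:
  motion: "-0.3 -0.1 1 0 0.1 0 0.15;-0.3 -0.1 2.5 0 0 0 0.15;-0.1 0 3.5 0 0 0 0.15;0 0 3.5 0 0 0 0.15;0 0 3 0 0 0 0.15;0 0 2 0 0 0 0.15;0 0 0 0 0 0 0.15"

```text
t: 15.5
eef_pos: [0.5192, 0.0867, 0.1391]
tool_rot: [0.001, 0.595, 0.804, -0.005]
contact_force: [0.7, 0.3, 0.3]
gripper_width: 0.848
```

```bash
python3 look2.py 29; python3 - <<'E'
from st import *
im=cv2.imread("pics/s29.png")[140:370,240:430]; cv2.imwrite("pics/s29h.png",cv2.resize(im,None,fx=2.6,fy=2.6,interpolation=cv2.INTER_CUBIC))
E
```

```text
t 15.5 chute mm [  4.3  -8.1 139.1] yaw err deg -0.13 tilt [-0.18 -0.52] F [0.7 0.3 0.3] w 0.848
t 15.6 chute mm [  4.8  -6.4 135.9] yaw err deg -0.09 tilt [-0.4  -0.59] F [-0.3  0.3 -0.3] w 0.848
```

View pics/s29h.png

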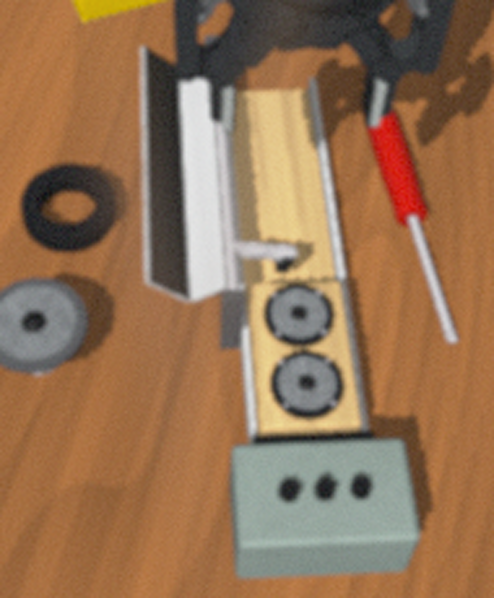

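View pics/w29.png

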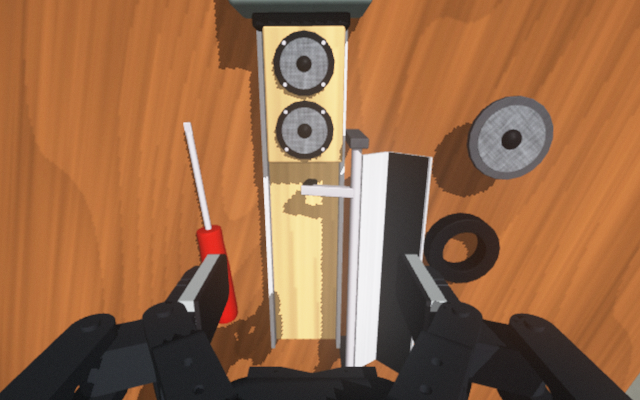

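Request:
send_rows:
  motion: "0 0 0 0 0 0 0.15;0 0 0 0 0 0 0.15;0 0 0 0 0 0 0.15"

```text
t: 15.85
eef_pos: [0.5138, 0.0864, 0.1326]
tool_rot: [-0.002, 0.595, 0.804, -0.009]
contact_force: [0.1, 0.8, -0.9]
gripper_width: 0.853
```

```bash
python3 - <<'E'
from gate import *
o=rep(); w=snap("wrist","w30")[:,:,::-1].copy(); rep()
for X in ([22,-30,46],[22,30,46],[122,30,46],[122,-30,46]):
    q=pw(o,W(p,X))[0].astype(int); cv2.circle(w,tuple(map(int,q)),2,(255,0,255),-1)
for a,col in ((0,(0,255,0)),(.08,(0,0,255))):
    for x in(-150,-60,30):
        q=edge(o,a,x).astype(int); cv2.circle(w,tuple(map(int,q)),2,col,-1)
cv2.imwrite("pics/w30c.png",cv2.resize(w[0:300,220:480],None,fx=2,fy=2,interpolation=cv2.INTER_CUBIC))
E
```

```text
t 15.85 chute mm [  5.5  -2.9 132.6] yaw err deg -0.05 tilt [-0.79 -0.72] F [ 0.1  0.8 -0.9] w 0.853
t 15.9 chute mm [  5.5  -2.7 132.4] yaw err deg -0.06 tilt [-0.81 -0.73] F [-0.5  0.8 -0. ] w 0.85
```

View pics/w30c.png

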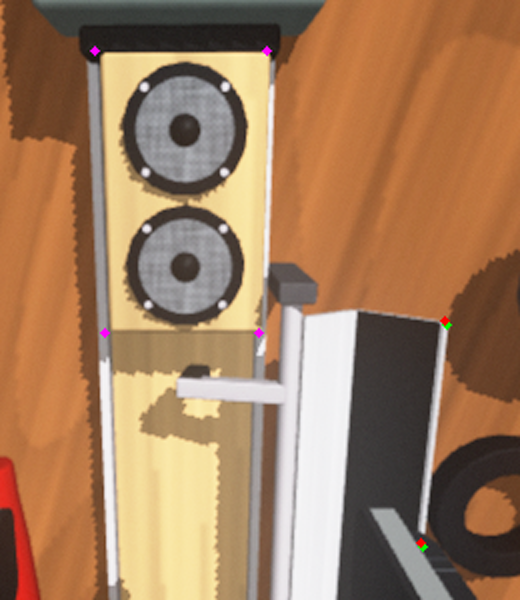

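```bash
python3 -c "
from station import hand_in
print(hand_in())"
```

```text
the job is handed in; nothing more can be done
None
```

The carrier is home against the end stop and the gate has dropped shut behind it. I handed the job in at about t = 16 s of the 42 s allowed, and it reported no verdict.

**What I did:** One finger pressed the treadle down and held it at about 0.7–0.78 rad. The other finger, beside the bar at about y = +12 to +25 mm, pushed the carrier along the chute. I took it as home when the tool stopped advancing and the push force rose to 18 N. Then I backed off about 9 mm and rose clear.

**Last checks:**
- **Carrier:** in the last wrist picture its corners lie within about 1–2 mm of the fully home outline, flat against the stop.
- **Gate:** its leaf edge matches the shut position.
- **Robot:** about 13 cm up by the reported TCP, and its contact force was about zero.
- **Loose items:** the screwdriver, tape roll and loose driver still lie where they were, judged by eye in the pictures.

**What disagreed or went wrong:**
- **TCP height:** the fingertips turned out to be about 47 mm behind the reported TCP, not the roughly 8 mm I expected at this opening. I worked from the pictures and the contact forces instead.
- **First presses:** the early presses ran the treadle onto its stop. The finger force reached about 50 N there, above 40 N. I read the 40 N limit as covering the arm and gripper body only, but could not confirm that.
- **Early push:** the gate sagged to about 0.6 rad. I stopped with the carrier's front still about 17 mm short of the bar, as I judged it, and pressed the treadle back down before going on. I saw no contact between the bar and the carrier.

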